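# Lock away the medicine cartons after a clinic round

### The job

Put every small medicine carton that is on the table into the open drawer of the low white chest and slide the drawer fully shut. Then lock it: take the key from its wooden block, push it fully home in the lock on top of the chest and turn it clockwise as far as it goes, about a quarter turn. Finally pull the key out and put it back upright, fully home in its block, leaving the drawer shut, the lock turned, and the amber jar and the tape roll where they are.

Things in the scene. Friction and masses are not known exactly. Their poses are not given: they have to be found in the camera images.
- carton1: Small plain medicine carton (white with a grey band round it), a closed rigid box 70 x 36 x 50 mm (its x, y, z), 0.08 to 0.17 kg, lying on the table at the start; one of three or four identical ones; one that is absent is None. Origin: centre of its underside; x along its 70 mm length, z up.
- carton2: Small plain medicine carton (white with a grey band round it), a closed rigid box 70 x 36 x 50 mm (its x, y, z), 0.08 to 0.17 kg, lying on the table at the start; one of three or four identical ones; one that is absent is None. Origin: centre of its underside; x along its 70 mm length, z up.
- carton3: Small plain medicine carton (white with a grey band round it), a closed rigid box 70 x 36 x 50 mm (its x, y, z), 0.08 to 0.17 kg, lying on the table at the start; one of three or four identical ones; one that is absent is None. Origin: centre of its underside; x along its 70 mm length, z up.
- carton4: Small plain medicine carton (white with a grey band round it), a closed rigid box 70 x 36 x 50 mm (its x, y, z), 0.08 to 0.17 kg, lying on the table at the start; one of three or four identical ones; one that is absent is None. Origin: centre of its underside; x along its 70 mm length, z up.
- chest: Low white medicine chest, fixed to the table, 240 mm deep (its x) x 300 mm wide (its y) x 104 mm high, with one drawer whose grey front faces the chest's -x. Origin: centre of its underside on the table, z up. The drawer slides out along the chest's -x; under the chest's top it has 70 mm of clear height over its floor.
- chest_drawer0 (a joint): How far the drawer is pulled out, m: 0 fully shut, 0.166 fully out; starts 0.13 to 0.16. Slides with about 1 N of friction and some damping, no latch, and stays where it is left.
- drawer_in (a point): Centre of the drawer's inner floor, 22 mm above the table, moving with the drawer; axes as the chest's (x to the chest's back, z up). Floor 195 (x) by 258 mm (y); walls 6 mm thick, 60 mm over the floor. Drawer front from x = -118 to -103 mm, 70 mm over the floor. Open from above only from x = -103 mm to -103 mm plus the joint value. Four cartons fit side by side across y.
- chest_drawer0_handle (a point): Middle of the drawer's bar handle, a round bar about 10 mm thick and 120 mm long, horizontal and parallel to the drawer front (along the chest's y), 35 mm out from the outer face of the front, about 66 mm above the table. The drawer can be pushed shut by this bar or by the front.
- lock (a joint): Turn of the lock barrel, rad: grows clockwise seen from above, from 0 to the stop at 1.571; starts at 0.1 to 0.45, is locked when turned as far as it goes. Stiff to turn (about 0.06 N m) and stays where it is left. It moves freely of the drawer.
- lock_mouth (a point): Centre of the keyway's mouth on the flat top of the lock barrel, an upright steel cylinder with a brass face, 44 mm in diameter, its top 142 mm above the table (38 mm above the chest's). Keyway: a slot 21 (this point's x) by 8.5 mm (y), straight down, 32 mm deep. The point turns with the barrel, z up. The key fits either way round.
- key: Steel key, 80 mm long, 0.07 kg, upright in its block at the start. Origin: lower tip of the blade, on the axis; z up to the bow. Blade 18 (x) by 6 mm (y) from z = 0 to 30 mm, its lowest 5 mm tapered to 13 by 3.5; round shoulder 28 mm in diameter, z = 30 to 36, rests on the face of lock or block when fully home; flat bow to hold, 36 (x) by 10 mm (y), z = 36 to 80.
- block: Dark wooden key block, fixed to the table, 70 x 70 x 40 mm high. Origin: centre of its underside, z up.
- block_hole0 (a point): Centre of the mouth of the slot in the block's top face, 40 mm above the table. The slot is 20.5 mm (this point's x) by 8.5 mm (its y), straight down, 34 mm deep; the key stands in it either way round.
- jar: Amber medicine jar with a white cap, 60 mm in diameter, 65 mm high, 0.35 kg, a bystander standing among the cartons. Origin: centre of its underside.
- tape: Roll of yellow tape lying flat, 90 mm across, 35 mm high, a bystander. Origin: centre of its underside.

How it is judged:
By the outcome, as a careful person would: the job done as asked, in the order asked, and still so for the second after the job is handed in, with the robot touching nothing.
Of carton1, carton2, carton3, carton4 only 3 to 4 are there at a start; the rules pass over those that are not, and their reading is None.
At some moment in a run one of carton1, carton2, carton3, carton4 may be knocked a few centimetres aside while the robot is not near it.
It also fails if it takes over 210 s, if anything falls off the work surface, if the arm or the gripper's body presses on something with over 40 N, if the wrist force passes 120 N, or if a joint passes its speed limit or range.

### The arm

A 7-joint arm with a two-finger parallel gripper is mounted at the origin on the work surface. World frame = base frame: x ahead of the robot, y to its left, z up, the work surface at z = 0. Lengths are in mm, angles in rad, forces in N, time in s.
With the tool pointing down it reaches from about 425 to 875 mm from the base axis. Payload 4.7 kg.
Tool frame: the origin (TCP) lies between the finger pads; the fingertips stand 19 mm ahead of it and the grasp point (between the pads) is the TCP; z points along the fingers, y is the line along which they close (so a half turn about z gives the same grasp; the last joint's range is limited). The gripper opens to 87 mm and grips with 3 to 60 N. Pads are 19 mm wide; open, the fingers measure 117 mm over their backs; the gripper's body (75 mm by 190 mm) begins 51 mm behind the grasp point.
Start: joints at [0.014, 0.321, -0.07, 1.45, 0.023, 1.371, -0.057], TCP at [650.018, -0.024, 241.587] pointing down, gripper open.
Joint ranges: [-2.86, 2.86], [-0.3, 2.09], [-1.38, 1.24], [0.06, 2.45], [-1.56, 4.7], [0.09, 2.05], [-2.69, 2.69]. Speed limits (rad/s): [2.57, 2.57, 3.14, 3.14, 3.14, 3.14, 3.14].

### API

Orientations are given as a unit quaternion [x, y, z, w].
In Python, from workcell import get_state, camera, close_job gives the robot as it stands.
- The arm moves only by the tool carry_out, never from a script. Its argument "increments" is a list of rows, each a list of 7 numbers: the finger opening in cm, from 0 to 8.7, then the shift along the tool's x, y, z in cm, then the turn, a rotation vector about the tool's x, y, z in rad. A call has 1 to 20 rows; each row shifts and turns the commanded pose from where the row before left it, along the tool's axes as they then stand; what a row does not reach is not made up. A row lasts 1/12 s, in which the tool goes at most 41.7 mm and 7.16 degrees, less where a joint would pass 70% of its speed; a pose out of reach is approached as far as the arm can. A call with a gripper value outside its range is refused whole. The fingers move at their own pace and stop on an object; the grip force is fixed at half the most. Time passes only in rows, so rows that do not move let the fingers close. It gives the time, the measured TCP pose, the force, the opening and the grip force at its end, in the units of the state.
- get_state(): the state, without advancing time (a new reading comes with each control period).
- camera(name): name is "scene" or "side" or "wrist"; returns a dict with "frame" (384x512x3 uint8, red, green, blue), "depth" (384x512 float32, mm along the optical axis (not along the pixel's ray), 0 where there is no reading), "fx", "fy", "cx", "cy" (pixels), "cam_to_world" (4x4, takes a point from camera to world coordinates). Camera axes: x right, y down, z forward; pixel columns grow to the right and rows downward; lengths in mm; the calibration is good to about 2 mm. A picture is of the moment at which its call begins.
- close_job(): hands the job in; it is judged then, once.
The state is a dict: "t": time; "qpos": joint angles; "qd": joint speeds; "effort": joint torques, N m; "tcp_pos": TCP position; "ee_rot": TCP orientation; "contact_force": force on the tool from outside, world axes, zero at the start; "wrist_torque": the same for the moment, N m; "gripper_width": opening from 0.0 (shut) to 1.0 (fully open); "gripper_force": force on a finger pad.
Only numpy, scipy, OpenCV 4.12 (cv2) and the standard library are available. Lean on these libraries where they do the work, as an engineer would, in place of code of your own. Each camera call takes 0.05 s, during which the arm holds its last target. There are 200 camera calls.

## Working session

There is one attempt and no reset: what is moved stays moved. The work goes in short steps, Python scripts to look and compute and a tool call to move; the robot and the scene stay as the last step left them, time stands still between calls to the robot, and variables do not carry over. Pictures are saved under pics/ and viewed, at most 14 in all, crops included, and the job is handed in when it is done.

Besides the shell and the picture viewer there is one more tool, called after "Emit:" as name([rows], argument=value, ...), one row to a line, values as JSON. carry_out: Moves the arm, as the interface text tells. Its arguments: {"type":"object","properties":{"increments":{"type":"array","items":{"type":"array","items":{"type":"number"}}}},"required":["increments"]}

```bash
mkdir -p pics; ls; cat > h.py <<'E'
import numpy as np, cv2
from workcell import get_state, camera, close_job
from scipy.spatial.transform import Rotation as R
def cloud(c):
    d=c['depth'].astype(float); v,u=np.mgrid[:d.shape[0],:d.shape[1]]
    P=np.stack([(u-c['cx'])/c['fx']*d,(v-c['cy'])/c['fy']*d,d],-1)
    M=np.array(c['cam_to_world']); W=P@M[:3,:3].T+M[:3,3]; W[d<=0]=np.nan
    return W
def save(c,n): cv2.imwrite('pics/'+n+'.png',cv2.cvtColor(c['frame'],cv2.COLOR_RGB2BGR))
E
python3 - <<'E'
from h import *
s=get_state(); print(s)
for n in ['scene','side','wrist']:
    c=camera(n); save(c,n+'0'); np.savez('/tmp/'+n+'0.npz',**c); print(n,np.round(c['cam_to_world'],3).tolist(),c['fx'],c['cx'],c['cy'])
a=[cv2.imread(f'pics/{n}0.png') for n in ['scene','side']]
E
```

```text
pics
{'t': 0.0, 'qpos': array([ 0.01408646,  0.32180215, -0.07011483,  1.45166628,  0.02260301,
        1.37077739, -0.0569382 ]), 'qd': array([-0.00175036, -0.0002103 ,  0.00072901, -0.00089893, -0.0001569 ,
       -0.00074535,  0.00198023]), 'effort': array([-2.58547143e-04, -4.91284704e+01, -4.03903294e-01, -3.12526345e+01,
       -6.40594075e-02,  4.37659642e-02,  1.61017233e-04]), 'tcp_pos': array([ 6.49492076e+02, -2.13792336e-02,  2.40479619e+02]), 'ee_rot': array([ 7.07094143e-01,  7.07118804e-01, -6.90891384e-04, -6.26711578e-04]), 'contact_force': array([-0.34451777,  0.7342568 ,  0.04034482]), 'wrist_torque': array([-0.00032736,  0.08560006,  0.00896773]), 'gripper_force': 0.0, 'gripper_width': 1.0001909140824305}
scene [[-0.476, 0.595, -0.647, 1291.416], [0.879, 0.334, -0.339, 364.633], [0.015, -0.731, -0.683, 848.283], [0.0, 0.0, 0.0, 1.0]] 389.2245177357458 250.1934760556078 193.17773542168615
side [[-0.947, -0.184, 0.263, 321.389], [-0.321, 0.512, -0.797, 829.203], [0.012, -0.839, -0.544, 709.923], [0.0, 0.0, 0.0, 1.0]] 415.906742838313 253.78292501628002 192.91177257284411
wrist [[1.0, 0.001, -0.001, 649.257], [0.0, -0.957, -0.291, 81.098], [-0.001, 0.291, -0.957, 384.172], [0.0, 0.0, 0.0, 1.0]] 284.89188120018616 253.38018145738593 197.51211626176018
```

View pics/scene0.png

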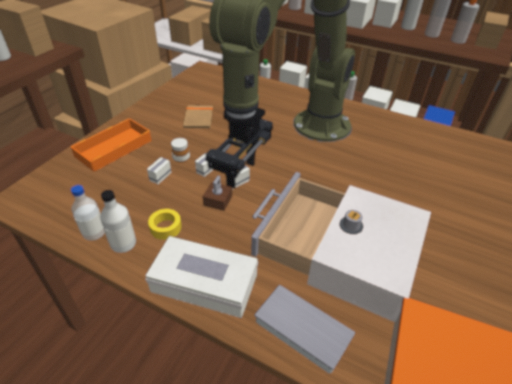

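View pics/side0.png

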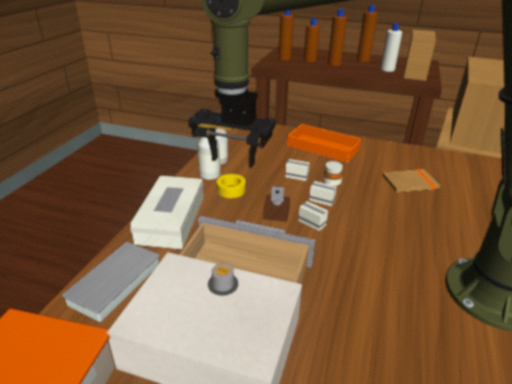

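The scene view shows the chest at the right (lock near 352,222), with the drawer open toward the left. The key block is at (217,192), the tape at (165,222), the jar at (180,149), and cartons at (159,170), (203,165) and (241,177). The side view also shows three cartons, at (297,169), (322,193) and (313,214), with the lock at (223,275).

```bash
python3 - <<'E'
from h import *
W=[];C=[]
for n in ['scene','side','wrist']:
    c=dict(np.load(f'/tmp/{n}0.npz')); w=cloud(c); W.append(w.reshape(-1,3)); C.append(c['frame'].reshape(-1,3))
    np.save(f'/tmp/{n}w.npy',w)
    m=(w[...,0]>450)&(w[...,0]<900)&(abs(w[...,1])<450)
    t=w[m]; print(n,'table z med',np.nanmedian(t[abs(t[:,2])<8,2]))
# top-down ortho map 1mm/px => image x: world y from 500 (left) to -400 ; rows: x 900 (top) to 300
W=np.concatenate(W);C=np.concatenate(C)
ok=(W[:,2]>-10)&(W[:,2]<175)&(W[:,0]>300)&(W[:,0]<900)&(W[:,1]>-350)&(W[:,1]<450)
W,C=W[ok],C[ok]; o=np.argsort(W[:,2]); W,C=W[o],C[o]
im=np.zeros((600,800,3),np.uint8); 
for w,c in zip(W,C): cv2.circle(im,(int(450-w[1]),int(900-w[0])),1,tuple(int(k) for k in c[::-1]),-1)
cv2.imwrite('pics/top0.png',im)
for n,m in [('12<z<47',(W[:,2]>42)&(W[:,2]<58)),('chesttop',(W[:,2]>98)&(W[:,2]<110)),('lock',(W[:,2]>138)&(W[:,2]<147)),('blk',(W[:,2]>34)&(W[:,2]<44))]:
    k=np.zeros((600,800),np.uint8); p=W[m]; k[(900-p[:,0]).astype(int),(450-p[:,1]).astype(int)]=255
    k=cv2.morphologyEx(k,cv2.MORPH_CLOSE,np.ones((5,5)))
    N,L,S,_=cv2.connectedComponentsWithStats(k)
    for i in range(1,N):
        if S[i,4]>120:
            q=np.argwhere(L==i)[:,::-1].astype(np.float32); (cx,cy),(a,b),th=cv2.minAreaRect(q)
            print(n,S[i,4],'x',round(900-cy),'y',round(450-cx),'size',round(a),round(b),'ang',round(th))
E
```

```text
scene table z med 0.2895737123737945
side table z med 1.2461341100938625
wrist table z med 0.48569159757460056
12<z<47 1539 x 838 y 18 size 137 212 ang 78
12<z<47 172 x 860 y -339 size 10 42 ang 17
12<z<47 422 x 845 y -249 size 36 70 ang 12
12<z<47 705 x 715 y 342 size 6 217 ang 89
12<z<47 2221 x 608 y 94 size 294 145 ang 61
12<z<47 789 x 563 y -342 size 70 14 ang 90
12<z<47 350 x 569 y -121 size 34 23 ang 79
12<z<47 1510 x 462 y -118 size 40 72 ang 21
12<z<47 1519 x 458 y -240 size 40 70 ang 6
12<z<47 418 x 447 y -338 size 50 22 ang 90
12<z<47 761 x 438 y 153 size 9 134 ang 89
chesttop 306 x 855 y -248 size 25 65 ang 35
chesttop 281 x 852 y -342 size 51 15 ang 90
chesttop 64745 x 576 y 338 size 224 329 ang 0
lock 341 x 848 y -261 size 26 42 ang 40
lock 1324 x 566 y 280 size 43 43 ang 77
blk 21061 x 842 y 270 size 207 108 ang 9
blk 1121 x 838 y 16 size 134 215 ang 78
blk 277 x 840 y -243 size 63 23 ang 85
blk 3137 x 738 y -199 size 91 87 ang 75
blk 551 x 715 y 342 size 5 217 ang 89
blk 1854 x 610 y 93 size 294 146 ang 61
blk 3560 x 569 y -127 size 72 75 ang 81
blk 375 x 565 y -341 size 13 69 ang 3
blk 324 x 465 y -102 size 14 68 ang 14
blk 254 x 475 y -231 size 28 59 ang 36
blk 447 x 451 y -335 size 19 50 ang 13
blk 504 x 438 y 140 size 114 9 ang 0
```

View pics/top0.png

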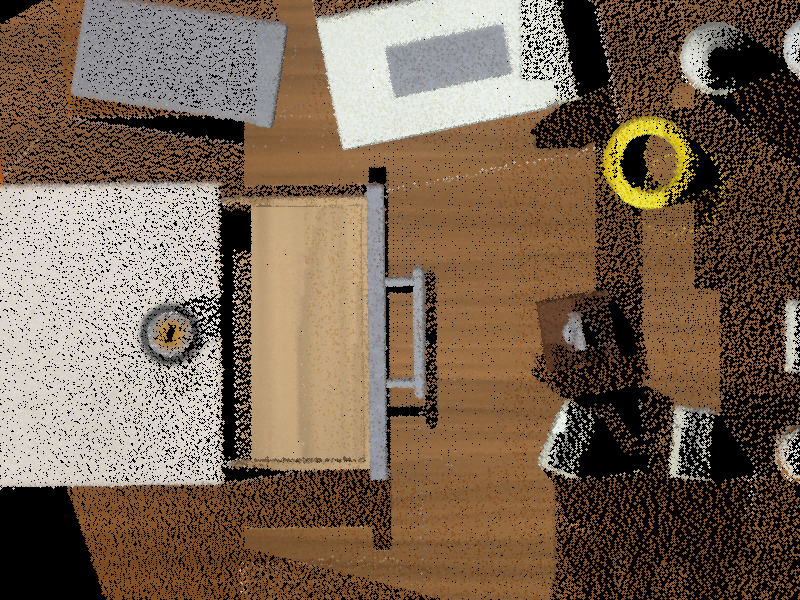

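View pics/wrist0.png

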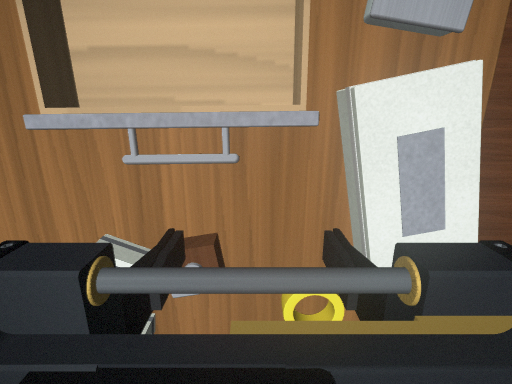

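The top map (col = 450−y, row = 900−x) shows the drawer opening toward −y with its front at col 378. The lock is at (170,334), and the block with the key at (575,330). There are cartons at (565,440), (690,443) and (795,337). The wrist view shows an empty drawer and its handle.

```bash
cat >> h.py <<'E'
def boxes(lo,hi,amin,cams=('scene','side'),pr=True,reg=(380,900,-480,60)):
    W=np.concatenate([cloud(camera(n)).reshape(-1,3) for n in cams]); W=W[np.isfinite(W[:,0])]
    x0,x1,y0,y1=reg
    W=W[(W[:,2]>lo)&(W[:,2]<hi)&(W[:,0]>x0)&(W[:,0]<x1)&(W[:,1]>y0)&(W[:,1]<y1)]
    k=np.zeros((2*(x1-x0)+2,2*(y1-y0)+2),np.uint8); ij=((W[:,:2]-[x0,y0])*2).astype(int); k[ij[:,0],ij[:,1]]=255
    k=cv2.morphologyEx(k,cv2.MORPH_CLOSE,np.ones((9,9))); N,L,S,_=cv2.connectedComponentsWithStats(k)
    out=[]
    for i in range(1,N):
        if S[i,4]/4<amin: continue
        q=np.argwhere(L==i)/2.+[x0,y0]; r=cv2.minAreaRect(q.astype(np.float32)); b=cv2.boxPoints(r)
        e=max([b[1]-b[0],b[2]-b[1]],key=np.linalg.norm); a=np.degrees(np.arctan2(e[1],e[0]))%180
        z=np.median(W[L[ij[:,0],ij[:,1]]==i,2])
        out.append((np.round(r[0],1),np.round(sorted(r[1]),1),round(a,1),round(z,1)))
    if pr: [print(o) for o in out]
    return out
def plan(x,y,z,yaw,n=None):
    "yaw: world angle (deg) of tool x; tool z down"
    s=get_state(); p=s['tcp_pos']; r0=R.from_quat(s['ee_rot'])
    c,t=np.cos(np.radians(yaw)),np.sin(np.radians(yaw)); r1=R.from_matrix(np.array([[c,t,0],[t,-c,0],[0,0,-1]]))
    rv=(r0.inv()*r1).as_rotvec(); d=np.array([x,y,z])-p
    n=n or int(np.ceil(max(np.linalg.norm(d)/38,np.linalg.norm(rv)/.115)))
    # rows with pure translation in tool axes at start, whole rotation
    for m,k in (('straight (translate only)',1),):
        print('pos',np.round(p,1),'tool shift cm',np.round(r0.inv().apply(d)/10,2),'after-turn shift cm',np.round(r1.inv().apply(d)/10,2),'turn',np.round(rv,3),'rows>=',n)
def st():
    s=get_state(); r=R.from_quat(s['ee_rot']).as_matrix()
    print('t',round(s['t'],2),'tcp',np.round(s['tcp_pos'],1),'yaw',round(np.degrees(np.arctan2(r[1,0],r[0,0])),1),'z',np.round(r[:,2],3),'F',np.round(s['contact_force'],1),'w',round(s['gripper_width']*87,1),'gf',s['gripper_force'])
E
python3 - <<'E'
from h import *
print('cartons');boxes(44,57,500)
print('jar');boxes(58,72,200)
plan(462,-118,200,-18)
E
```

```text
cartons
(array([ 460.8, -116.4]), array([34.4, 72. ]), np.float32(157.7), np.float64(50.1))
(array([ 472.6, -242.4]), array([37.1, 38.4]), np.float32(82.0), np.float64(50.3))
(array([ 563.1, -355.1]), array([38.3, 72.3]), np.float32(177.8), np.float64(50.6))
jar
(array([ 448.8, -355.4]), array([49.5, 52.7]), np.float32(83.8), np.float64(65.3))
(array([547.3,  38.9]), array([29.8, 87.4]), np.float32(2.3), np.float64(69.9))
(array([613.1,  33.4]), array([28.2, 38.8]), np.float32(32.1), np.float64(69.8))
(array([832.5, -33.8]), array([136. , 188.5]), np.float32(90.0), np.float64(70.3))
(array([ 843.3, -250.8]), array([37.9, 73.1]), np.float32(170.9), np.float64(64.8))
(array([ 861.9, -348.7]), array([23.9, 58.4]), np.float32(151.9), np.float64(64.8))
pos [649.9  -0.  241.3] tool shift cm [-11.8  -18.79   4.14] after-turn shift cm [-14.22  17.03   4.13] turn [-0.     0.     1.885] rows>= 17
```

Emit:
carry_out([
  [8.7, -1.95, -3.15, 0.7, 0, 0, 0],
  [8.7, -1.95, -3.15, 0.7, 0, 0, 0],
  [8.7, -1.95, -3.15, 0.7, 0, 0, 0],
  [8.7, -1.95, -3.15, 0.7, 0, 0, 0],
  [8.7, -1.95, -3.15, 0.7, 0, 0, 0],
  [8.7, -1.95, -3.15, 0.7, 0, 0, 0.1],
  [8.7, 0, 0, 0, 0, 0, 0.12],
  [8.7, 0, 0, 0, 0, 0, 0.12],
  [8.7, 0, 0, 0, 0, 0, 0.12],
  [8.7, 0, 0, 0, 0, 0, 0.12],
  [8.7, 0, 0, 0, 0, 0, 0.12],
  [8.7, 0, 0, 0, 0, 0, 0.12],
  [8.7, 0, 0, 0, 0, 0, 0.12],
  [8.7, 0, 0, 0, 0, 0, 0.12],
  [8.7, 0, 0, 0, 0, 0, 0.12],
  [8.7, 0, 0, 0, 0, 0, 0.12],
  [8.7, 0, 0, 0, 0, 0, 0.12],
  [8.7, 0, 0, 0, 0, 0, 0.12],
  [8.7, 0, 0, 0, 0, 0, 0.12],
  [8.7, 0, 0, 0, 0, 0, 0.12],
])

```text
t: 2.02
tcp_pos: [461.0, -117.0, 199.7]
ee_rot: [0.994, -0.107, 0.0, 0.0]
contact_force: [0.3, -0.7, -0.5]
gripper_width: 1.003
gripper_force: 0.0
```

```bash
python3 - <<'E'
from h import *
st(); c=camera('wrist'); save(c,'w1'); print('w');boxes(44,57,200,('wrist',)); print('all');boxes(44,57,300,('wrist','scene','side'))
plan(461,-116.5,100,-22.3)
E
```

```text
t 2.02 tcp [ 461.  -117.   199.7] yaw -12.3 z [ 0. -0. -1.] F [ 0.3 -0.7 -0.5] w 87.2 gf 0.0
w
(array([ 454., -243.]), array([36.9, 71.1]), np.float32(173.9), np.float64(50.5))
(array([ 458.3, -120. ]), array([36.1, 70.9]), np.float32(158.0), np.float64(50.4))
(array([ 558. , -357.2]), array([38.5, 65. ]), np.float32(0.0), np.float64(50.5))
all
(array([ 455.1, -242.3]), array([42.2, 73.4]), np.float32(171.9), np.float64(50.4))
(array([ 448.4, -342.4]), array([27.2, 54.2]), np.float32(167.7), np.float64(51.7))
(array([ 460.6, -119.4]), array([40.4, 74.5]), np.float32(159.1), np.float64(50.5))
(array([ 562.7, -355.8]), array([40.8, 74.3]), np.float32(179.3), np.float64(50.5))
(array([ 566.2, -123.6]), array([16.4, 37.3]), np.float32(10.4), np.float64(46.6))
(array([ 846.7, -248.1]), array([33.8, 70.9]), np.float32(164.7), np.float64(50.7))
pos [ 461.  -117.   199.6] tool shift cm [-0.02 -0.05  9.96] after-turn shift cm [-0.02 -0.04  9.96] turn [-0.    -0.     0.183] rows>= 3
```

View pics/w1.png

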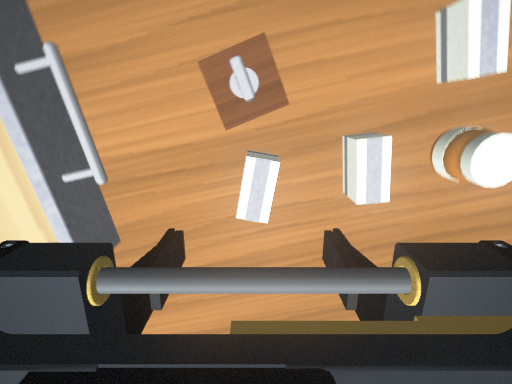

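The wrist view shows carton A at (258,187), B at (368,168), C at (472,40), the jar at (472,157) and the key in its block at (243,80). There are three cartons in all.

Emit:
carry_out([
  [8.7, 0, 0, 3.0, 0, 0, 0.09],
  [8.7, -0.06, 0.24, 3.0, 0, 0, 0.08],
  [8.7, 0, 0, 3.0, 0, 0, 0],
  [8.7, 0, 0, 3.0, 0, 0, 0],
  [8.7, 0, 0, 2.0, 0, 0, 0],
  [8.7, 0, 0, 1.2, 0, 0, 0],
  [8.7, 0, 0, 1.0, 0, 0, 0],
  [8.7, 0, 0, 0, 0, 0, 0],
  [2, 0, 0, 0, 0, 0, 0],
  [2, 0, 0, 0, 0, 0, 0],
  [2, 0, 0, 0, 0, 0, 0],
  [2, 0, 0, 0, 0, 0, 0],
  [2, 0, 0, 0, 0, 0, 0],
  [2, 0, 0, 0, 0, 0, 0],
  [2, 0, 0, 0, 0, 0, 0],
])

```text
t: 3.52
tcp_pos: [459.9, -119.2, 37.8]
ee_rot: [0.982, -0.188, 0.0, 0.0]
contact_force: [0.4, -0.3, 0.1]
gripper_width: 0.559
gripper_force: 0.0
```

Emit:
carry_out([
  [2, 0, 0, 0, 0, 0, 0],
  [2, 0, 0, 0, 0, 0, 0],
  [2, 0, 0, 0, 0, 0, 0],
  [2, 0, 0, 0, 0, 0, 0],
  [2, 0, 0, 0, 0, 0, 0],
  [2, 0, 0, -2.0, 0, 0, 0],
  [2, 0, 0, -3.0, 0, 0, 0],
  [2, 0, 0, -3.0, 0, 0, 0],
  [2, 0, 0, -3.0, 0, 0, 0],
  [2, 0, 0, -3.0, 0, 0, 0],
  [2, 0, 0, 0, 0, 0, -0.11],
  [2, 0, 0, 0, 0, 0, -0.11],
  [2, 0, 0, 0, 0, 0, -0.11],
  [2, 0, 0, 0, 0, 0, -0.11],
  [2, 0, 0, 0, 0, 0, -0.11],
  [2, 0, 0, 0, 0, 0, -0.11],
  [2, 0, 0, 0, 0, 0, -0.11],
  [2, 0, 0, 0, 0, 0, -0.11],
  [2, 0, 0, 0, 0, 0, -0.11],
  [2, 0, 0, 0, 0, 0, -0.11],
])

```text
t: 5.18
tcp_pos: [459.4, -118.9, 177.1]
ee_rot: [0.935, 0.355, -0.0, -0.0]
contact_force: [0.3, -1.0, -1.3]
gripper_width: 0.41
gripper_force: 30.0
```

```bash
python3 - <<'E'
from h import *
st(); plan(490,148,178,90)
E
```

```text
t 5.18 tcp [ 459.4 -118.9  177.1] yaw 41.6 z [-0.001  0.    -1.   ] F [ 0.3 -1.  -1.3] w 35.6 gf 29.998334641568363
pos [ 459.4 -118.9  177.1] tool shift cm [ 20.01 -17.92  -0.09] after-turn shift cm [26.69  3.06 -0.09] turn [-0.001  0.    -0.844] rows>= 8
```

Emit:
carry_out([
  [2, 0, 0, 0, 0, 0, -0.11],
  [2, 0, 0, 0, 0, 0, -0.11],
  [2, 0, 0, 0, 0, 0, -0.11],
  [2, 0, 0, 0, 0, 0, -0.11],
  [2, 0, 0, 0, 0, 0, -0.11],
  [2, 0, 0, 0, 0, 0, -0.11],
  [2, 0, 0, 0, 0, 0, -0.11],
  [2, 0, 0, 0, 0, 0, -0.074],
  [2, 3.34, 0.38, 0, 0, 0, 0],
  [2, 3.34, 0.38, 0, 0, 0, 0],
  [2, 3.34, 0.38, 0, 0, 0, 0],
  [2, 3.34, 0.38, 0, 0, 0, 0],
  [2, 3.34, 0.38, 0, 0, 0, 0],
  [2, 3.34, 0.38, 0, 0, 0, 0],
  [2, 3.34, 0.38, 0, 0, 0, 0],
  [2, 3.3, 0.38, 0, 0, 0, 0],
  [2, 0, 0, 2.0, 0, 0, 0],
  [2, 0, 0, 2.0, 0, 0, 0],
  [2, 0, 0, 0, 0, 0, 0],
])

```text
t: 6.77
tcp_pos: [488.6, 147.3, 133.4]
ee_rot: [0.709, 0.706, -0.003, -0.002]
contact_force: [-1.7, -0.1, -2.2]
gripper_width: 0.415
gripper_force: 30.0
```

```bash
python3 - <<'E'
from h import *
st(); plan(490,148,61,90); c=camera('wrist'); save(c,'w2')
E
```

```text
t 6.77 tcp [488.6 147.3 133.4] yaw 89.8 z [-0.008 -0.002 -1.   ] F [-1.7 -0.1 -2.2] w 36.1 gf 29.999843244440854
pos [488.6 147.3 133.4] tool shift cm [0.08 0.19 7.24] after-turn shift cm [0.07 0.14 7.24] turn [-0.008  0.002 -0.004] rows>= 2
```

View pics/w2.png

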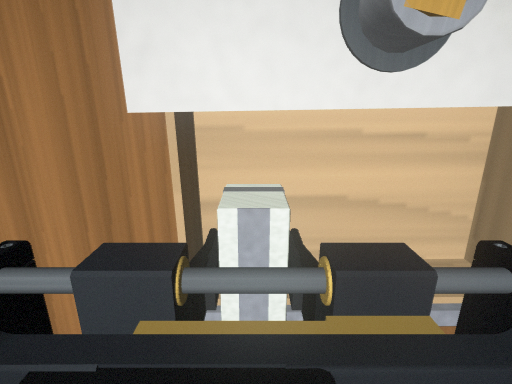

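The wrist view shows the held carton at (253,250), between the drawer's left wall and the chest front, with clearance on both sides.

Emit:
carry_out([
  [2, 0.07, 0.15, 2.0, 0, 0, 0],
  [2, 0, 0, 2.0, 0, 0, 0],
  [2, 0, 0, 1.5, 0, 0, 0],
  [2, 0, 0, 1.0, 0, 0, 0],
  [2, 0, 0, 0.6, 0, 0, 0],
  [2, 0, 0, 0.1, 0, 0, 0],
  [5.2, 0, 0, 0, 0, 0, 0],
  [5.2, 0, 0, 0, 0, 0, 0],
  [5.2, 0, 0, 0, 0, 0, 0],
  [5.2, 0, 0, 0, 0, 0, 0],
  [5.2, 0, 0, -2.0, 0, 0, 0],
  [5.2, 0, 0, -3, 0, 0, 0],
  [5.2, 0, 0, -3.5, 0, 0, 0],
  [5.2, 0, 0, -3.0, 0, 0, 0],
])

```text
t: 7.98
tcp_pos: [493.4, 148.3, 182.9]
ee_rot: [0.709, 0.705, 0.001, 0.0]
contact_force: [0.6, 0.2, -0.3]
gripper_width: 0.594
gripper_force: 0.0
```

```bash
python3 - <<'E'
from h import *
st(); print('drawer'); boxes(62,82,800,('wrist',),reg=(420,720,60,235)); print('cartons');boxes(44,57,400); plan(455,-242.5,177,-7)
E
```

```text
t 7.98 tcp [493.4 148.3 182.9] yaw 89.7 z [ 0.001  0.    -1.   ] F [ 0.6  0.2 -0.3] w 51.6 gf 0.0
drawer
(array([492.8, 148.6]), array([36., 71.]), np.float32(89.4), np.float64(72.5))
(array([695. , 157.5]), array([ 14., 147.]), np.float32(90.0), np.float64(73.5))
cartons
pos [495.3 148.9 184. ] tool shift cm [-39.16  -3.8    0.61] after-turn shift cm [ 0.77 39.34  0.7 ] turn [ 0.004 -0.007  1.687] rows>= 15
```

Emit:
carry_out([
  [8.7, -3.5, -0.35, 0, 0, 0, 0],
  [8.7, -3.5, -0.35, 0, 0, 0, 0],
  [8.7, -3.5, -0.35, 0, 0, 0, 0],
  [8.7, -3.5, -0.35, 0, 0, 0, 0],
  [8.7, -3.5, -0.35, 0, 0, 0, 0],
  [8.7, -3.5, -0.35, 0, 0, 0, 0],
  [8.7, -3.5, -0.35, 0, 0, 0, 0],
  [8.7, -3.5, -0.35, 0, 0, 0, 0],
  [8.7, -3.5, -0.35, 0, 0, 0, 0],
  [8.7, -3.5, -0.35, 0, 0, 0, 0],
  [8.7, -3.5, -0.3, 0, 0, 0, 0],
  [8.7, -0.6, 0, 0, 0, 0, 0.11],
  [8.7, 0, 0, 0, 0, 0, 0.11],
  [8.7, 0, 0, 0, 0, 0, 0.11],
  [8.7, 0, 0, 0, 0, 0, 0.11],
  [8.7, 0, 0, 0, 0, 0, 0.11],
  [8.7, 0, 0, 0, 0, 0, 0.11],
  [8.7, 0, 0, 0, 0, 0, 0.11],
  [8.7, 0, 0, 0, 0, 0, 0.11],
  [8.7, 0, 0, 0, 0, 0, 0.11],
])

```text
t: 9.8
tcp_pos: [452.1, -242.2, 179.2]
ee_rot: [0.96, 0.281, -0.001, -0.001]
contact_force: [0.4, 0.3, 0.6]
gripper_width: 1.0
gripper_force: 0.0
```

Emit:
carry_out([
  [8.7, 0, 0, 0, 0, 0, 0.11],
  [8.7, 0, 0, 0, 0, 0, 0.11],
  [8.7, 0, 0, 0, 0, 0, 0.11],
  [8.7, 0, 0, 0, 0, 0, 0.11],
  [8.7, 0, 0, 0, 0, 0, 0.11],
  [8.7, 0, 0, 0, 0, 0, 0.11],
  [8.7, 0, 0, 0, 0, 0, 0.03],
])

```text
t: 10.38
tcp_pos: [452.1, -242.3, 179.2]
ee_rot: [0.998, -0.06, -0.001, -0.0]
contact_force: [-0.2, 0.2, 0.4]
gripper_width: 1.0
gripper_force: 0.0
```

```bash
python3 - <<'E'
from h import *
st(); print('wr'); boxes(44,57,400,('wrist',)); print('all');b=boxes(44,57,400); boxes(58,72,300,('wrist',)); plan(455,-242.5,38,-7)
E
```

```text
t 10.38 tcp [ 452.1 -242.3  179.2] yaw -6.9 z [-0.002  0.001 -1.   ] F [-0.2  0.2  0.4] w 87.0 gf 0.0
wr
(array([ 453.9, -243.4]), array([36.2, 70.7]), np.float32(173.8), np.float64(50.5))
(array([ 560.9, -357.2]), array([36.8, 70.5]), np.float32(179.0), np.float64(50.5))
all
(array([ 456.3, -241.1]), array([38.6, 74.4]), np.float32(172.2), np.float64(50.6))
(array([ 562.5, -355.3]), array([39.9, 72.4]), np.float32(177.9), np.float64(50.4))
(array([ 444.1, -357.2]), array([52.3, 52.6]), np.float32(141.3), np.float64(65.4))
pos [ 452.4 -242.4  179.7] tool shift cm [ 2.800e-01 -1.000e-02  1.417e+01] after-turn shift cm [ 0.26 -0.02 14.17] turn [-0.     0.001  0.008] rows>= 4
```

Emit:
carry_out([
  [7, 0.2, 0, 3.0, 0, 0, 0],
  [7, 0, 0, 3.0, 0, 0, 0],
  [7, 0, 0, 3.0, 0, 0, 0],
  [7, 0, 0, 2.6, 0, 0, 0],
  [7, 0, 0, 1.5, 0, 0, 0],
  [7, 0, 0, 1.05, 0, 0, 0],
  [7, 0, 0, 0, 0, 0, 0],
  [2, 0, 0, 0, 0, 0, 0],
  [2, 0, 0, 0, 0, 0, 0],
  [2, 0, 0, 0, 0, 0, 0],
  [2, 0, 0, 0, 0, 0, 0],
  [2, 0, 0, 0, 0, 0, 0],
  [2, 0, 0, 0, 0, 0, 0],
  [2, 0, 0, 0, 0, 0, 0],
  [2, 0, 0, 0, 0, 0, 0],
  [2, 0, 0, 0, 0, 0, 0],
  [2, 0, 0, -2.0, 0, 0, 0],
  [2, 0, 0, -3.0, 0, 0, 0],
  [2, 0, 0, -3.0, 0, 0, 0],
  [2, 0, 0, -3.0, 0, 0, 0],
])

```text
t: 12.25
tcp_pos: [454.1, -242.4, 149.5]
ee_rot: [0.998, -0.058, -0.001, -0.0]
contact_force: [0.8, -0.3, -1.7]
gripper_width: 0.41
gripper_force: 30.0
```

Emit:
carry_out([
  [2, 0, 0, -3, 0, 0, -0.11],
  [2, 0, 0, 0, 0, 0, -0.11],
  [2, 0, 0, 0, 0, 0, -0.11],
  [2, 0, 0, 0, 0, 0, -0.11],
  [2, 0, 0, 0, 0, 0, -0.11],
  [2, 0, 0, 0, 0, 0, -0.11],
  [2, 0, 0, 0, 0, 0, -0.11],
  [2, 0, 0, 0, 0, 0, -0.11],
  [2, 0, 0, 0, 0, 0, -0.11],
  [2, 0, 0, 0, 0, 0, -0.11],
  [2, 0, 0, 0, 0, 0, -0.11],
  [2, 0, 0, 0, 0, 0, -0.11],
  [2, 0, 0, 0, 0, 0, -0.11],
  [2, 0, 0, 0, 0, 0, -0.11],
  [2, 0, 0, 0, 0, 0, -0.11],
  [2, 0, 0, 0, 0, 0, -0.04],
])

```text
t: 13.58
tcp_pos: [454.4, -242.5, 178.3]
ee_rot: [0.704, 0.71, -0.0, -0.001]
contact_force: [0.4, 0.2, -1.0]
gripper_width: 0.412
gripper_force: 30.0
```

```bash
python3 - <<'E'
from h import *
st(); plan(568,148,177,90)
E
```

```text
t 13.58 tcp [ 454.4 -242.5  178.3] yaw 90.5 z [-0.001  0.001 -1.   ] F [ 0.4  0.2 -1. ] w 35.9 gf 29.999220385216177
pos [ 454.4 -242.5  178.3] tool shift cm [38.95 11.71  0.14] after-turn shift cm [39.05 11.36  0.13] turn [-0.001 -0.001  0.009] rows>= 11
```

Emit:
carry_out([
  [2, 3.25, 0.97, 0, 0, 0, 0],
  [2, 3.25, 0.97, 0, 0, 0, 0],
  [2, 3.25, 0.97, 0, 0, 0, 0],
  [2, 3.25, 0.97, 0, 0, 0, 0],
  [2, 3.25, 0.97, 0, 0, 0, 0],
  [2, 3.25, 0.97, 0, 0, 0, 0],
  [2, 3.25, 0.97, 0, 0, 0, 0],
  [2, 3.25, 0.97, 0, 0, 0, 0],
  [2, 3.25, 0.97, 0, 0, 0, 0],
  [2, 3.25, 0.97, 0, 0, 0, 0],
  [2, 3.25, 0.97, 0, 0, 0, 0],
  [2, 3.2, 0.97, 0, 0, 0, 0],
  [2, 0, 0, 2.0, 0, 0, 0],
  [2, 0, 0, 2.0, 0, 0, 0],
  [2, 0, 0, 0, 0, 0, 0],
  [2, 0, 0, 0, 0, 0, 0],
])

```text
t: 14.92
tcp_pos: [568.4, 146.6, 137.4]
ee_rot: [0.706, 0.708, -0.002, -0.001]
contact_force: [0.1, 0.2, -1.6]
gripper_width: 0.413
gripper_force: 30.0
```

```bash
python3 - <<'E'
from h import *
st(); plan(568,148,61,90)
E
```

```text
t 14.92 tcp [568.4 146.6 137.4] yaw 90.2 z [-0.004 -0.001 -1.   ] F [ 0.1  0.2 -1.6] w 35.9 gf 29.99982515349984
pos [568.4 146.6 137.4] tool shift cm [ 0.15 -0.01  7.64] after-turn shift cm [ 0.14 -0.04  7.64] turn [-0.004  0.001  0.004] rows>= 3
```

Emit:
carry_out([
  [2, 0.1, 0, 2.0, 0, 0, 0],
  [2, 0, 0, 2.0, 0, 0, 0],
  [2, 0, 0, 1.6, 0, 0, 0],
  [2, 0, 0, 1.2, 0, 0, 0],
  [2, 0, 0, 0.7, 0, 0, 0],
  [2, 0, 0, 0.1, 0, 0, 0],
  [5.2, 0, 0, 0, 0, 0, 0],
  [5.2, 0, 0, 0, 0, 0, 0],
  [5.2, 0, 0, 0, 0, 0, 0],
  [5.2, 0, 0, 0, 0, 0, 0],
  [5.2, 0, 0, -2.0, 0, 0, 0],
  [5.2, 0, 0, -3, 0, 0, 0],
  [5.2, 0, 0, -3.5, 0, 0, 0],
  [5.2, 0, 0, -3.5, 0, 0, 0],
])

```text
t: 16.08
tcp_pos: [569.3, 148.1, 184.6]
ee_rot: [0.706, 0.709, -0.0, -0.0]
contact_force: [0.1, 0.0, 1.0]
gripper_width: 0.595
gripper_force: 0.0
```

Emit:
carry_out([
  [7, -3.6, -0.05, 0, 0, 0, 0],
  [7, -3.6, -0.05, 0, 0, 0, 0],
  [7, -3.6, -0.05, 0, 0, 0, 0],
  [7, -3.6, -0.05, 0, 0, 0, 0],
  [7, -3.6, -0.05, 0, 0, 0, 0],
  [7, -3.6, -0.05, 0, 0, 0, 0],
  [7, -3.6, -0.05, 0, 0, 0, 0],
  [7, -3.6, -0.05, 0, 0, 0, 0],
  [7, -3.6, -0.05, 0, 0, 0, 0],
  [7, -3.6, -0.05, 0, 0, 0, 0],
  [7, -3.6, -0.05, 0, 0, 0, 0],
  [7, -3.6, -0.05, 0, 0, 0, 0],
  [7, -3.6, -0.05, 0, 0, 0, 0],
  [7, -3.6, -0.05, 0, 0, 0, 0],
  [7, 0, 0, 0, 0, 0, 0.11],
  [7, 0, 0, 0, 0, 0, 0.11],
  [7, 0, 0, 0, 0, 0, 0.11],
  [7, 0, 0, 0, 0, 0, 0.11],
  [7, 0, 0, 0, 0, 0, 0.11],
  [7, 0, 0, 0, 0, 0, 0.11],
])

```text
t: 17.75
tcp_pos: [565.0, -355.9, 183.7]
ee_rot: [0.898, 0.439, 0.0, 0.0]
contact_force: [0.4, 0.8, 0.0]
gripper_width: 0.807
gripper_force: 0.0
```

Emit:
carry_out([
  [7, 0, 0, 0, 0, 0, 0.11],
  [7, 0, 0, 0, 0, 0, 0.11],
  [7, 0, 0, 0, 0, 0, 0.11],
  [7, 0, 0, 0, 0, 0, 0.11],
  [7, 0, 0, 0, 0, 0, 0.11],
  [7, 0, 0, 0, 0, 0, 0.11],
  [7, 0, 0, 0, 0, 0, 0.11],
  [7, 0, 0, 0, 0, 0, 0.11],
  [7, 0, 0, 0, 0, 0, 0.04],
])

```text
t: 18.5
tcp_pos: [565.1, -355.8, 183.7]
ee_rot: [1.0, -0.005, 0.0, 0.0]
contact_force: [-0.2, -0.4, -0.1]
gripper_width: 0.805
gripper_force: 0.0
```

```bash
python3 - <<'E'
from h import *
st(); print('wr'); boxes(44,57,400,('wrist',)); print('all');b=boxes(44,57,400); plan(561.5,-357,38,-1.5)
print('drawer');boxes(64,80,500,('scene','side'),reg=(440,690,95,228))
E
```

```text
t 18.5 tcp [ 565.1 -355.8  183.7] yaw -0.6 z [ 0.001 -0.    -1.   ] F [-0.2 -0.4 -0.1] w 70.0 gf 0.0
wr
(array([ 560.8, -357.5]), array([36. , 70.5]), np.float32(0.0), np.float64(50.5))
all
(array([ 562.8, -354.8]), array([39.5, 70.5]), np.float32(0.0), np.float64(50.6))
pos [ 565.  -355.8  183.6] tool shift cm [-0.36  0.12 14.56] after-turn shift cm [-0.35  0.13 14.56] turn [ 0.    -0.001  0.023] rows>= 4
drawer
(array([513. , 139.7]), array([74.8, 89.4]), np.float32(89.4), np.float64(72.0))
```

Emit:
carry_out([
  [7, -0.35, 0.12, 3.0, 0, 0, 0.01],
  [7, 0, 0, 3.0, 0, 0, 0],
  [7, 0, 0, 3.0, 0, 0, 0],
  [7, 0, 0, 3.0, 0, 0, 0],
  [7, 0, 0, 1.5, 0, 0, 0],
  [7, 0, 0, 1.05, 0, 0, 0],
  [7, 0, 0, 0, 0, 0, 0],
  [2, 0, 0, 0, 0, 0, 0],
  [2, 0, 0, 0, 0, 0, 0],
  [2, 0, 0, 0, 0, 0, 0],
  [2, 0, 0, 0, 0, 0, 0],
  [2, 0, 0, 0, 0, 0, 0],
  [2, 0, 0, 0, 0, 0, 0],
  [2, 0, 0, 0, 0, 0, 0],
  [2, 0, 0, 0, 0, 0, 0],
  [2, 0, 0, 0, 0, 0, 0],
  [2, 0, 0, -2.0, 0, 0, 0],
  [2, 0, 0, -3.0, 0, 0, 0],
  [2, 0, 0, -3.0, 0, 0, 0],
  [2, 0, 0, -3.0, 0, 0, 0],
])

```text
t: 20.42
tcp_pos: [560.6, -356.6, 147.7]
ee_rot: [1.0, -0.008, -0.001, -0.0]
contact_force: [-0.1, -0.1, -1.3]
gripper_width: 0.414
gripper_force: 30.0
```

Emit:
carry_out([
  [2, 0, 0, -3.2, 0, 0, -0.11],
  [2, 0, 0, 0, 0, 0, -0.11],
  [2, 0, 0, 0, 0, 0, -0.11],
  [2, 0, 0, 0, 0, 0, -0.11],
  [2, 0, 0, 0, 0, 0, -0.11],
  [2, 0, 0, 0, 0, 0, -0.11],
  [2, 0, 0, 0, 0, 0, -0.11],
  [2, 0, 0, 0, 0, 0, -0.11],
  [2, 0, 0, 0, 0, 0, -0.11],
  [2, 0, 0, 0, 0, 0, -0.11],
  [2, 0, 0, 0, 0, 0, -0.11],
  [2, 0, 0, 0, 0, 0, -0.11],
  [2, 0, 0, 0, 0, 0, -0.11],
  [2, 0, 0, 0, 0, 0, -0.11],
  [2, 0, 0, 0, 0, 0, -0.05],
])

```text
t: 21.67
tcp_pos: [560.8, -356.8, 178.7]
ee_rot: [0.704, 0.71, -0.0, -0.001]
contact_force: [0.2, -0.5, -1.1]
gripper_width: 0.411
gripper_force: 30.0
```

```bash
python3 - <<'E'
from h import *
st(); plan(644,148,178,90)
E
```

```text
t 21.67 tcp [ 560.8 -356.8  178.7] yaw 90.5 z [-0.001  0.001 -1.   ] F [ 0.2 -0.5 -1.1] w 35.8 gf 29.999308618716896
pos [ 560.8 -356.8  178.7] tool shift cm [50.41  8.77  0.1 ] after-turn shift cm [50.48  8.32  0.07] turn [-0.001 -0.001  0.009] rows>= 14
```

Emit:
carry_out([
  [2, 3.6, 0.63, 0, 0, 0, 0],
  [2, 3.6, 0.63, 0, 0, 0, 0],
  [2, 3.6, 0.63, 0, 0, 0, 0],
  [2, 3.6, 0.63, 0, 0, 0, 0],
  [2, 3.6, 0.63, 0, 0, 0, 0],
  [2, 3.6, 0.63, 0, 0, 0, 0],
  [2, 3.6, 0.63, 0, 0, 0, 0],
  [2, 3.6, 0.63, 0, 0, 0, 0],
  [2, 3.6, 0.63, 0, 0, 0, 0],
  [2, 3.6, 0.63, 0, 0, 0, 0],
  [2, 3.6, 0.63, 0, 0, 0, 0],
  [2, 3.6, 0.63, 0, 0, 0, 0],
  [2, 3.6, 0.63, 0, 0, 0, 0],
  [2, 3.6, 0.58, 0, 0, 0, 0],
  [2, 0, 0, 0, 0, 0, 0],
  [2, 0, 0, 0, 0, 0, 0],
])

```text
t: 23.0
tcp_pos: [645.8, 151.5, 178.5]
ee_rot: [0.703, 0.711, -0.0, -0.001]
contact_force: [0.3, -1.3, -1.2]
gripper_width: 0.41
gripper_force: 30.0
```

```bash
python3 - <<'E'
from h import *
st(); plan(644,148,61,90); boxes(62,82,500,('wrist',),reg=(420,720,60,235))
E
```

```text
t 23.0 tcp [645.8 151.5 178.5] yaw 90.6 z [-0.002  0.001 -1.   ] F [ 0.3 -1.3 -1.2] w 35.7 gf 29.999695513397455
pos [645.8 151.5 178.5] tool shift cm [-0.36 -0.16 11.75] after-turn shift cm [-0.35 -0.18 11.75] turn [-0.002 -0.001  0.01 ] rows>= 4
(array([437.9, 152. ]), array([ 34.3, 147.1]), np.float32(103.5), np.float64(72.4))
(array([511.1, 145.6]), array([73.8, 76.2]), np.float32(88.3), np.float64(72.4))
(array([697.3, 168.3]), array([  6.8, 124.6]), np.float32(90.6), np.float64(76.0))
```

Emit:
carry_out([
  [2, -0.35, -0.15, 2.5, 0, 0, 0.01],
  [2, 0, 0, 2.5, 0, 0, 0],
  [2, 0, 0, 2.5, 0, 0, 0],
  [2, 0, 0, 2.0, 0, 0, 0],
  [2, 0, 0, 1.4, 0, 0, 0],
  [2, 0, 0, 0.75, 0, 0, 0],
  [2, 0, 0, 0.1, 0, 0, 0],
  [5.2, 0, 0, 0, 0, 0, 0],
  [5.2, 0, 0, 0, 0, 0, 0],
  [5.2, 0, 0, 0, 0, 0, 0],
  [5.2, 0, 0, 0, 0, 0, 0],
  [5.2, 0, 0, -2.0, 0, 0, 0],
  [5.2, 0, 0, -3, 0, 0, 0],
  [5.2, 0, 0, -3.5, 0, 0, 0],
  [5.2, 0, 0, -3.5, 0, 0, 0],
])

```text
t: 24.3
tcp_pos: [645.1, 143.8, 183.5]
ee_rot: [0.709, 0.705, -0.0, -0.0]
contact_force: [0.2, 0.2, -0.5]
gripper_width: 0.595
gripper_force: 0.0
```

```bash
python3 - <<'E'
from h import *
st(); c=camera('wrist'); save(c,'w3'); boxes(62,82,500,('wrist',),reg=(420,720,60,235))
W=cloud(camera('scene')).reshape(-1,3)
m=(W[:,0]>500)&(W[:,0]<630)&(W[:,1]<60)&(W[:,1]>10)&(W[:,2]>60)&(W[:,2]<75); print('handle y',np.percentile(W[m,1],[5,50,95]),m.sum())
m=(W[:,0]>480)&(W[:,0]<650)&(W[:,1]<110)&(W[:,1]>50)&(W[:,2]>88)&(W[:,2]<96); print('front top y',np.percentile(W[m,1],[5,50,95]),m.sum())
E
```

```text
t 24.3 tcp [645.1 143.8 183.5] yaw 89.7 z [-0. -0. -1.] F [ 0.2  0.2 -0.5] w 51.8 gf 0.0
(array([434.7, 153.1]), array([ 20.7, 149. ]), np.float32(96.3), np.float64(73.5))
(array([510.6, 140.1]), array([74.3, 87.4]), np.float32(88.6), np.float64(72.4))
(array([645. , 143.8]), array([36. , 70.5]), np.float32(90.0), np.float64(72.5))
(array([697.2, 169.3]), array([  6.7, 123.5]), np.float32(90.6), np.float64(77.0))
handle y [28.05612434 34.35204067 53.68041364] 86
front top y [67.70191194 74.34709743 81.17705532] 102
```

View pics/w3.png

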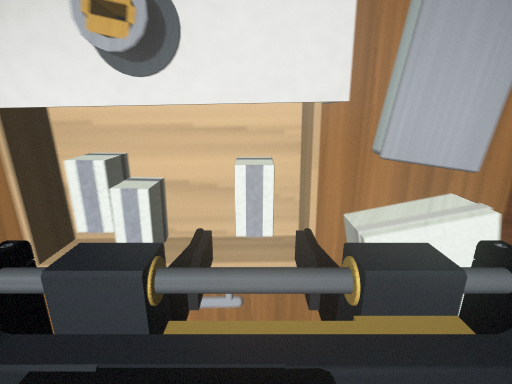

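The wrist view shows three upright cartons in the drawer, at (97,193), (138,212) and (254,197). The second was nudged sideways but is fine, and nothing sticks up.

Emit:
carry_out([
  [0, -3.0, -1.6, 0, 0, 0, 0],
  [0, -3.0, -1.6, 0, 0, 0, 0],
  [0, -3.0, -1.6, 0, 0, 0, 0],
  [0, -3.0, -1.6, 0, 0, 0, 0],
  [0, -3.0, -1.5, 0, 0, 0, 0],
  [0, 0, 0, 3.5, 0, 0, 0],
  [0, 0, 0, 3.5, 0, 0, 0],
  [0, 0, 0, 3, 0, 0, 0],
  [0, 0, 0, 2, 0, 0, 0],
  [0, 0, 0, 0, 0, 0, 0],
])

```text
t: 25.28
tcp_pos: [560.9, -6.0, 56.5]
ee_rot: [0.709, 0.705, -0.004, -0.004]
contact_force: [-1.2, -1.2, -0.7]
gripper_width: 0.016
gripper_force: 0.0
```

Emit:
carry_out([
  [0, 1.0, 0, 0, 0, 0, 0],
  [0, 1.0, 0, 0, 0, 0, 0],
  [0, 1.0, 0, 0, 0, 0, 0],
  [0, 1.0, 0, 0, 0, 0, 0],
  [0, 1.0, 0, 0, 0, 0, 0],
  [0, 1.0, 0, 0, 0, 0, 0],
  [0, 1.0, 0, 0, 0, 0, 0],
  [0, 1.0, 0, 0, 0, 0, 0],
  [0, 1.0, 0, 0, 0, 0, 0],
  [0, 1.0, 0, 0, 0, 0, 0],
  [0, 1.0, 0, 0, 0, 0, 0],
  [0, 1.0, 0, 0, 0, 0, 0],
])

```text
t: 26.28
tcp_pos: [566.1, 115.2, 62.0]
ee_rot: [0.709, 0.705, -0.0, -0.0]
contact_force: [0.2, -1.7, 0.6]
gripper_width: 0.005
gripper_force: 0.7
```

```bash
cat >> h.py <<'E'
def front():
    for n in ('scene','side'):
        W=cloud(camera(n)).reshape(-1,3)
        m=(W[:,0]>430)&(W[:,0]<700)&(W[:,1]<228)&(W[:,1]>50)&(W[:,2]>87)&(W[:,2]<97); print(n,'front top y',np.round(np.percentile(W[m,1],[2,50,98]),1) if m.sum() else None,m.sum())
E
python3 - <<'E'
from h import *
st(); front()
E
```

```text
t 26.28 tcp [566.1 115.2  62. ] yaw 89.7 z [-0. -0. -1.] F [ 0.2 -1.7  0.6] w 0.4 gf 0.7441066950559616
scene front top y [168.2 176.7 184.4] 425
side front top y [128.6 181.6 188.7] 735
```

Emit:
carry_out([
  [0, 0.8, 0, 0, 0, 0, 0],
  [0, 0.8, 0, 0, 0, 0, 0],
  [0, 0.8, 0, 0, 0, 0, 0],
  [0, 0.8, 0, 0, 0, 0, 0],
  [0, 0.5, 0, 0, 0, 0, 0],
  [0, 0.2, 0, 0, 0, 0, 0],
  [0, 0, 0, 0, 0, 0, 0],
])

```text
t: 26.97
tcp_pos: [566.5, 154.5, 62.1]
ee_rot: [0.709, 0.705, 0.0, -0.0]
contact_force: [0.9, 0.7, -0.8]
gripper_width: 0.005
gripper_force: 0.0
```

Emit:
carry_out([
  [0, 0.2, 0, 0, 0, 0, 0],
  [0, 0.2, 0, 0, 0, 0, 0],
  [0, 0.1, 0, 0, 0, 0, 0],
])

```text
t: 27.22
tcp_pos: [566.7, 158.0, 62.2]
ee_rot: [0.709, 0.705, 0.0, 0.0]
contact_force: [-0.4, -1.0, 0.3]
gripper_width: 0.006
gripper_force: 0.5
```

Emit:
carry_out([
  [0, 0.1, 0, 0, 0, 0, 0],
  [0, 0.1, 0, 0, 0, 0, 0],
  [0, 0.1, 0, 0, 0, 0, 0],
])

```text
t: 27.47
tcp_pos: [566.7, 161.0, 62.1]
ee_rot: [0.709, 0.705, 0.0, 0.0]
contact_force: [-0.6, -0.4, -0.0]
gripper_width: 0.002
gripper_force: 0.5
```

```bash
python3 - <<'E'
from h import *
st(); front()
E
```

```text
t 27.47 tcp [566.7 161.   62.1] yaw 89.6 z [ 0. -0. -1.] F [-0.6 -0.4 -0. ] w 0.1 gf 0.5274230986833572
scene front top y [214.  221.1 227.5] 373
side front top y [169.7 213.4 216.9] 110
```

Emit:
carry_out([
  [0, 0.15, 0, 0, 0, 0, 0],
  [0, 0.15, 0, 0, 0, 0, 0],
  [0, 0.15, 0, 0, 0, 0, 0],
  [0, 0, 0, 0, 0, 0, 0],
])

```text
t: 27.9
tcp_pos: [566.7, 162.5, 62.1]
ee_rot: [0.71, 0.704, -0.002, 0.001]
contact_force: [-0.7, -7.0, 3.1]
gripper_width: 0.007
gripper_force: 3.6
```

Emit:
carry_out([
  [0, 0.1, 0, 0, 0, 0, 0],
  [0, 0.1, 0, 0, 0, 0, 0],
  [0, 0.1, 0, 0, 0, 0, 0],
  [0, 0, 0, 0, 0, 0, 0],
])

```text
t: 28.23
tcp_pos: [566.7, 162.6, 62.1]
ee_rot: [0.71, 0.704, -0.003, 0.002]
contact_force: [-2.4, -12.1, 5.9]
gripper_width: 0.003
gripper_force: 6.0
```

Emit:
carry_out([
  [0, 0.1, 0, 0, 0, 0, 0],
  [0, 0.1, 0, 0, 0, 0, 0],
  [0, 0.1, 0, 0, 0, 0, 0],
  [0, 0, 0, 0, 0, 0, 0],
])

```text
t: 28.57
tcp_pos: [566.7, 162.8, 62.0]
ee_rot: [0.711, 0.703, -0.005, 0.003]
contact_force: [-3.2, -17.5, 7.6]
gripper_width: 0.004
gripper_force: 8.4
```

Emit:
carry_out([
  [0, -0.8, 0, 0, 0, 0, 0],
  [0, -2, 0, 0, 0, 0, 0],
  [0, -3, 0, 0, 0, 0, 0],
  [0, 0, 0, -3, 0, 0, 0],
  [0, 0, 0, -3, 0, 0, 0],
  [3, 0, 0, -3, 0, 0, 0],
  [3, 0, 0, -3, 0, 0, 0],
  [3, 0, 0, -3, 0, 0, 0],
  [3, -3.5, 0, 0, 0, 0, 0],
  [3, -3.5, 0, 0, 0, 0, 0],
  [3, -3.5, 0, 0, 0, 0, 0],
  [3, -3.5, 0, 0, 0, 0, 0],
  [3, -3.5, 0, 0, 0, 0, 0],
  [3, -3.5, 0, 0, 0, 0, 0],
  [3, -3.5, 0, 0, 0, 0, 0],
  [3, -3.5, 0, 0, 0, 0, 0],
  [3, -1, 0, 0, 0, 0, 0],
  [3, 0, 0, 0, 0, 0, 0],
  [3, 0, 0, 0, 0, 0, 0],
])

```text
t: 30.15
tcp_pos: [564.8, -175.3, 211.9]
ee_rot: [0.709, 0.705, 0.001, -0.0]
contact_force: [0.3, -0.2, 0.5]
gripper_width: 0.345
gripper_force: 0.0
```

```bash
cat >> h.py <<'E'
def keyfit(x=567,y=-123,r=45,lo=76,hi=96,cams=('wrist',)):
    for n in cams:
        W=cloud(camera(n)).reshape(-1,3); W=W[(abs(W[:,0]-x)<r)&(abs(W[:,1]-y)<r)]
        T=W[(W[:,2]>lo)&(W[:,2]<hi)]
        if len(T)<10: print(n,'none'); continue
        zt=np.percentile(T[:,2],90); T=T[T[:,2]>zt-4]
        b=cv2.minAreaRect(T[:,:2].astype(np.float32)); p=cv2.boxPoints(b); e=max([p[1]-p[0],p[2]-p[1]],key=np.linalg.norm)
        print(n,'top z',np.round(zt,1),len(T),'c',np.round(b[0],1),'sz',np.round(b[1],1),'ang',round(np.degrees(np.arctan2(e[1],e[0]))%180,1))
E
python3 - <<'E'
from h import *
st(); front(); keyfit(cams=('wrist','scene','side')); c=camera('wrist'); save(c,'w4')
E
```

```text
t 30.15 tcp [ 564.8 -175.3  211.9] yaw 89.6 z [ 0.     0.002 -1.   ] F [ 0.3 -0.2  0.5] w 30.1 gf 0.0
scene front top y [215.4 221.6 227.7] 336
side front top y [211.7 214.8 218.4] 51
wrist top z 91.0 396 c [ 566.8 -128.6] sz [35.6 10.1] ang 9.1
scene top z 91.6 25 c [ 569.4 -127.1] sz [35.   9.3] ang 8.1
side top z 90.8 38 c [ 568.6 -127.4] sz [33.8 11.2] ang 13.1
```

View pics/w4.png

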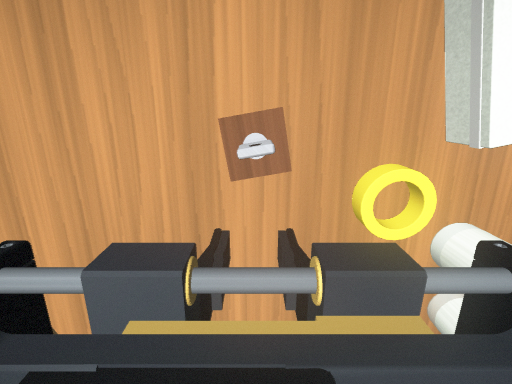

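The wrist view shows the key's bow at (256,149) in its block, with a clear gap to the tape at (394,202).

Emit:
carry_out([
  [3, 1.9, -2.75, 0, 0, 0, 0],
  [3, 1.9, -2.75, 0, 0, 0, 0],
  [3, 0, 0, 0, 0, 0, 0.11],
  [3, 0, 0, 0, 0, 0, 0.11],
  [3, 0, 0, 0, 0, 0, 0.11],
  [3, 0, 0, 0, 0, 0, 0.11],
  [3, 0, 0, 0, 0, 0, 0.11],
  [3, 0, 0, 0, 0, 0, 0.11],
  [3, 0, 0, 0, 0, 0, 0.11],
  [3, 0, 0, 0, 0, 0, 0.11],
  [3, 0, 0, 0, 0, 0, 0.11],
  [3, 0, 0, 0, 0, 0, 0.11],
  [3, 0, 0, 0, 0, 0, 0.11],
  [3, 0, 0, 0, 0, 0, 0.11],
  [3, 0, 0, 0, 0, 0, 0.09],
  [3, 0, 0, 0, 0, 0, 0],
  [3, 0, 0, 0, 0, 0, 0],
])

```text
t: 31.87
tcp_pos: [509.8, -137.3, 212.2]
ee_rot: [0.997, 0.079, 0.0, -0.0]
contact_force: [0.1, -0.2, 0.0]
gripper_width: 0.344
gripper_force: 0.0
```

```bash
cat >> h.py <<'E'
def rel(x,y,ang=None):
    s=get_state(); r=R.from_quat(s['ee_rot']).as_matrix(); yaw=np.degrees(np.arctan2(r[1,0],r[0,0]))
    d=r.T@(np.array([x,y,s['tcp_pos'][2]])-s['tcp_pos']); print('rel tool mm',np.round(d,1),'dang',None if ang is None else round((ang-yaw+90)%180-90,1))
def lines(n='wrist'): return camera(n)
def keyang(x=567,y=-128,zlo=80,zhi=97,r=30):
    "sub-mm: PCA + extents of top-face points from wrist, 3 frames"
    o=[]
    for _ in range(3):
        W=cloud(camera('wrist')).reshape(-1,3); T=W[(np.hypot(W[:,0]-x,W[:,1]-y)<r)&(W[:,2]>zlo)&(W[:,2]<zhi)]
        zt=np.percentile(T[:,2],90); T=T[abs(T[:,2]-zt)<3][:,:2]
        m=T.mean(0); u=np.linalg.svd(T-m)[2] if len(T)<3 else np.linalg.eigh(np.cov((T-m).T))[1][:,1]
        v=np.array([-u[1],u[0]]); f=lambda a:(np.percentile(a,1)+np.percentile(a,99))/2
        c=m+u*f((T-m)@u)+v*f((T-m)@v); o.append([*c,np.degrees(np.arctan2(u[1],u[0]))%180,zt,np.ptp((T-m)@u),np.ptp((T-m)@v)])
    o=np.array(o); print('c,ang,z,len,wid',np.round(np.median(o,0),2)); return np.median(o,0)
E
python3 - <<'E'
from h import *
st(); k=keyang(); rel(k[0],k[1],k[2])
E
```

```text
t 31.87 tcp [ 509.8 -137.3  212.2] yaw 9.1 z [ 0.  0. -1.] F [ 0.1 -0.2  0. ] w 29.9 gf 0.0
c,ang,z,len,wid [ 566.7  -128.72    9.91   91.01   35.21    9.47]
rel tool mm [57.6  0.   0. ] dang 0.9
```

Emit:
carry_out([
  [3, 1.92, 0, 0, 0, 0, -0.01],
  [3, 1.92, 0, 0, 0, 0, 0],
  [3, 1.92, 0, 0, 0, 0, 0],
  [3, 0, 0, 3, 0, 0, 0],
  [3, 0, 0, 3, 0, 0, 0],
  [3, 0, 0, 3, 0, 0, 0],
  [3, 0, 0, 2.3, 0, 0, 0],
  [3, 0, 0, 1.5, 0, 0, 0],
  [3, 0, 0, 1.0, 0, 0, 0],
  [3, 0, 0, 0.5, 0, 0, 0],
  [3, 0, 0, 0, 0, 0, 0],
  [3, 0, 0, 0, 0, 0, 0],
])

```text
t: 33.02
tcp_pos: [567.3, -128.8, 69.9]
ee_rot: [0.997, 0.082, 0.001, 0.0]
contact_force: [0.0, -0.2, 1.8]
gripper_width: 0.345
gripper_force: 0.0
```

```bash
python3 - <<'E'
from h import *
st(); rel(566.7,-128.7,9.6)
E
```

```text
t 33.02 tcp [ 567.3 -128.8   69.9] yaw 9.5 z [ 0.001 -0.    -1.   ] F [ 0.  -0.2  1.8] w 30.1 gf 0.0
rel tool mm [-0.5 -0.2 -0. ] dang 0.1
```

Emit:
carry_out([
  [0.4, 0, 0, 0, 0, 0, 0],
  [0.4, 0, 0, 0, 0, 0, 0],
  [0.4, 0, 0, 0, 0, 0, 0],
  [0.4, 0, 0, 0, 0, 0, 0],
  [0.4, 0, 0, 0, 0, 0, 0],
  [0.4, 0, 0, 0, 0, 0, 0],
  [0.4, 0, 0, 0, 0, 0, 0],
])

```text
t: 33.6
tcp_pos: [567.0, -128.8, 69.7]
ee_rot: [0.997, 0.082, 0.001, 0.0]
contact_force: [-1.1, -0.5, 3.9]
gripper_width: 0.115
gripper_force: 30.0
```

```bash
python3 - <<'E'
from h import *
st(); print(get_state()['wrist_torque'])
E
```

```text
t 33.6 tcp [ 567.  -128.8   69.7] yaw 9.4 z [ 0.001 -0.    -1.   ] F [-1.1 -0.5  3.9] w 10.0 gf 30.00072560738772
[-0.02322955  0.19469719  0.04725862]
```

Emit:
carry_out([
  [0.4, 0, 0, -0.5, 0, 0, 0],
  [0.4, 0, 0, -1, 0, 0, 0],
  [0.4, 0, 0, -2, 0, 0, 0],
  [0.4, 0, 0, -3, 0, 0, 0],
  [0.4, 0, 0, -3, 0, 0, 0],
  [0.4, 0, 0, -3, 0, 0, 0],
  [0.4, 0, 0, -3, 0, 0, 0],
  [0.4, 0.07, -3.37, 0, 0, 0, 0],
  [0.4, 0.07, -3.37, 0, 0, 0, 0],
  [0.4, 0.07, -3.37, 0, 0, 0, 0],
  [0.4, 0.07, -3.37, 0, 0, 0, 0],
  [0.4, 0.07, -3.37, 0, 0, 0, 0],
  [0.4, 0.07, -3.37, 0, 0, 0, 0],
  [0.4, 0.07, -3.37, 0, 0, 0, 0],
  [0.4, 0.07, -3.37, 0, 0, 0, 0],
  [0.4, 0.07, -3.37, 0, 0, 0, 0],
  [0.4, 0.07, -3.37, 0, 0, 0, 0],
  [0.4, 0.07, -3.37, 0, 0, 0, 0],
  [0.4, 0.07, -3.37, 0, 0, 0, 0],
])

```text
t: 35.18
tcp_pos: [507.7, 273.1, 224.8]
ee_rot: [0.997, 0.082, 0.0, 0.0]
contact_force: [0.6, 0.6, -1.1]
gripper_width: 0.111
gripper_force: 30.0
```

```bash
cat >> h.py <<'E'
def lockfit(show=None):
    c=camera('wrist'); W=cloud(c); f=c['frame'].astype(int)
    m=(W[...,2]>136)&(W[...,2]<150)&(abs(W[...,0]-566)<45)&(abs(W[...,1]-280)<45)
    T=W[m]; z=np.median(T[:,2])
    (x,y),r=cv2.minEnclosingCircle(T[:,:2].astype(np.float32)); print('barrel c',round(x,1),round(y,1),'r',round(r,1),'z',round(z,1),'mean',np.round(T.mean(0),1))
    # reproject pixels on plane z -> 0.2 mm orthophoto
    M=np.array(c['cam_to_world']); g=np.arange(-28,28,.1); X,Y=np.meshgrid(566+g,280+g,indexing='ij')
    P=np.stack([X,Y,np.full_like(X,z)],-1)-M[:3,3]; P=P@M[:3,:3]
    u=(P[...,0]/P[...,2]*c['fx']+c['cx']).astype(np.float32); v=(P[...,1]/P[...,2]*c['fy']+c['cy']).astype(np.float32)
    o=cv2.remap(c['frame'],u,v,cv2.INTER_CUBIC); 
    if show: cv2.imwrite('pics/'+show+'.png',cv2.cvtColor(o,cv2.COLOR_RGB2BGR)); save(c,show+'r')
    return o
E
python3 - <<'E'
from h import *
st(); lockfit('lk1')
a=cv2.imread('pics/lk1.png'); b=cv2.imread('pics/lk1r.png'); b=cv2.resize(b,(280,210)); im=np.zeros((560,790,3),np.uint8); im[:,:560]=a; im[:210,560:]=b[:,:230]; cv2.imwrite('pics/lk1v.png',im)
E
```

```text
t 35.18 tcp [507.7 273.1 224.8] yaw 9.4 z [ 0. -0. -1.] F [ 0.6  0.6 -1.1] w 9.7 gf 29.998409561812878
barrel c 564.2 279.7 r 21.8 z 142.4 mean [564.8 279.8 142.3]
```

View pics/lk1v.png

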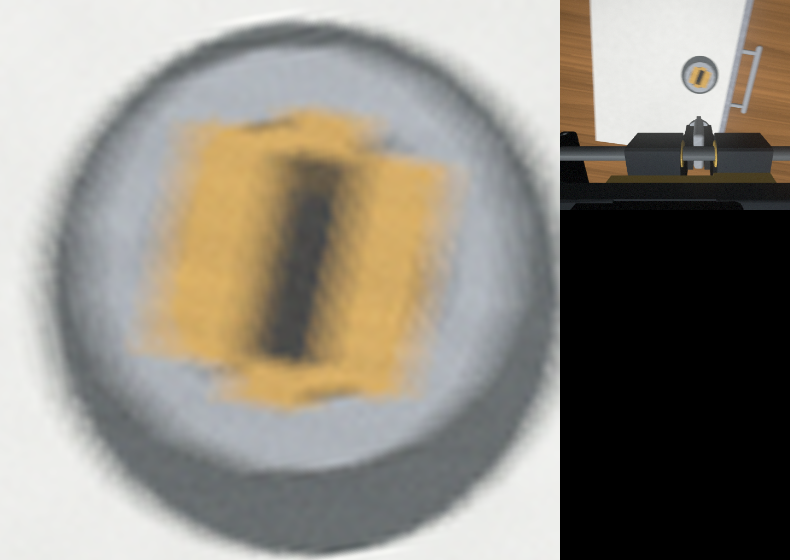

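The ortho view (0.1 mm/px, row = x, col = y) shows the slot from about (325,160) to (285,358). That puts its angle at about −11° to world x and its centre near (298,257). I'll measure it from the opposite side at insertion yaw, 168.6°.

Emit:
carry_out([
  [0.4, 2.78, 0.55, 0, 0, 0, 0],
  [0.4, 2.78, 0.55, 0, 0, 0, 0],
  [0.4, 2.78, 0.55, 0, 0, 0, 0],
  [0.4, 2.78, 0.55, 0, 0, 0, 0],
  [0.4, 0, 0, 0, 0, 0, -0.11],
  [0.4, 0, 0, 0, 0, 0, -0.11],
  [0.4, 0, 0, 0, 0, 0, -0.11],
  [0.4, 0, 0, 0, 0, 0, -0.11],
  [0.4, 0, 0, 0, 0, 0, -0.11],
  [0.4, 0, 0, 0, 0, 0, -0.11],
  [0.4, 0, 0, 0, 0, 0, -0.11],
  [0.4, 0, 0, 0, 0, 0, -0.11],
  [0.4, 0, 0, 0, 0, 0, -0.11],
  [0.4, 0, 0, 0, 0, 0, -0.11],
  [0.4, 0, 0, 0, 0, 0, -0.11],
  [0.4, 0, 0, 0, 0, 0, -0.11],
  [0.4, 0, 0, 0, 0, 0, -0.11],
  [0.4, 0, 0, 0, 0, 0, -0.11],
  [0.4, 0, 0, 0, 0, 0, -0.11],
  [0.4, 0, 0, 0, 0, 0, -0.11],
])

```text
t: 36.9
tcp_pos: [621.6, 267.7, 224.4]
ee_rot: [0.569, 0.822, -0.0, 0.0]
contact_force: [0.6, -0.1, -0.4]
gripper_width: 0.115
gripper_force: 30.0
```

Emit:
carry_out([
  [0.4, 0, 0, 0, 0, 0, -0.11],
  [0.4, 0, 0, 0, 0, 0, -0.11],
  [0.4, 0, 0, 0, 0, 0, -0.11],
  [0.4, 0, 0, 0, 0, 0, -0.11],
  [0.4, 0, 0, 0, 0, 0, -0.11],
  [0.4, 0, 0, 0, 0, 0, -0.11],
  [0.4, 0, 0, 0, 0, 0, -0.11],
  [0.4, 0, 0, 0, 0, 0, -0.11],
  [0.4, 0, 0, 0, 0, 0, -0.11],
  [0.4, 0, 0, 0, 0, 0, -0.03],
  [0.4, 0, 0, 0, 0, 0, 0],
  [0.4, 0, 0, 0, 0, 0, 0],
])

```text
t: 37.9
tcp_pos: [621.7, 267.8, 224.3]
ee_rot: [0.099, 0.995, -0.0, -0.0]
contact_force: [-0.3, -1.3, 0.2]
gripper_width: 0.11
gripper_force: 30.0
```

```bash
cat >> h.py <<'E'
def analyse(o):
    h=cv2.cvtColor(o,cv2.COLOR_RGB2HSV)
    br=((h[...,0]>12)&(h[...,0]<30)&(h[...,1]>90)&(h[...,2]>120)).astype(np.uint8)
    def rep(n,m):
        N,L,S,_=cv2.connectedComponentsWithStats(m); i=1+np.argmax(S[1:,4]); q=np.argwhere(L==i)
        r=cv2.minAreaRect(q.astype(np.float32)); b=cv2.boxPoints(r); e=max([b[1]-b[0],b[2]-b[1]],key=np.linalg.norm)
        print(n,'rect c',np.round(np.array(r[0])*.1+[538,252],1),'sz',np.round(np.array(r[1])*.1,1),'ang',round(np.degrees(np.arctan2(e[1],e[0]))%180,1),'mean',np.round(q.mean(0)*.1+[538,252],1))
    brc=cv2.morphologyEx(br,cv2.MORPH_CLOSE,np.ones((121,121))); rep('brass',brc)
    g=cv2.cvtColor(o,cv2.COLOR_RGB2GRAY); rep('slot dark',((g<105)&(cv2.erode(brc,np.ones((15,15)))>0)).astype(np.uint8))
    rep('slot nonbrass',((br==0)&(cv2.erode(brc,np.ones((15,15)))>0)).astype(np.uint8))
E
python3 - <<'E'
from h import *
st(); o0=cv2.cvtColor(cv2.imread('pics/lk1.png'),cv2.COLOR_BGR2RGB); print('view1'); analyse(o0)
o=lockfit('lk2'); print('view2'); analyse(o)
cv2.imwrite('pics/lk2v.png',cv2.resize(np.hstack([o0,o])[...,::-1],(790,395)))
E
```

```text
t 37.9 tcp [621.7 267.8 224.3] yaw 168.6 z [-0. -0. -1.] F [-0.3 -1.3  0.2] w 9.6 gf 29.99969403259456
view1
brass rect c [563.9 282. ] sz [25.3 29.3] ang 168.7 mean [563.9 281.9]
slot dark rect c [564.  282.1] sz [ 5.4 19.9] ang 168.7 mean [564.2 282. ]
slot nonbrass rect c [564.1 282.2] sz [ 5.8 20. ] ang 169.4 mean [564.3 282.1]
barrel c 564.2 279.9 r 21.9 z 142.4 mean [563.6 280.  142.3]
view2
brass rect c [564.2 279.9] sz [26.6 29.8] ang 168.8 mean [564.2 279.8]
slot dark rect c [562.3 280.4] sz [ 7.9 16.8] ang 168.5 mean [562.3 280.3]
slot nonbrass rect c [562.3 280.3] sz [ 7.9 17. ] ang 168.5 mean [562.3 280.3]
```

View pics/lk2v.png

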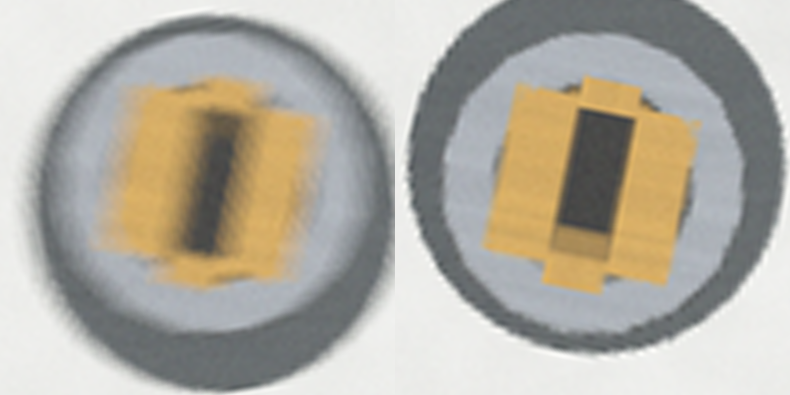

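View 2 is sharp, where view 1 was motion-blurred. It gives the keyway centre as (564.2, 279.9) at 168.6°, with the top face at z 142.4.

Emit:
carry_out([
  [0.4, 2.0, 0, 0, 0, 0, 0],
  [0.4, 2.0, 0, 0, 0, 0, 0],
  [0.4, 1.4, 0, 0, 0, 0, 0],
  [0.4, 0.5, 0.04, 0, 0, 0, 0],
  [0.4, 0, 0, 1.2, 0, 0, 0],
  [0.4, 0, 0, 0, 0, 0, 0],
  [0.4, 0, 0, 0, 0, 0, 0],
  [0.4, 0, 0, 0, 0, 0, 0],
  [0.4, 0, 0, 0, 0, 0, 0],
])

```text
t: 38.7
tcp_pos: [564.8, 279.7, 211.8]
ee_rot: [0.099, 0.995, 0.0, -0.0]
contact_force: [-0.3, 0.5, -0.5]
gripper_width: 0.112
gripper_force: 30.0
```

```bash
python3 - <<'E'
from h import *
st(); rel(563.9,279.9,168.6)
E
```

```text
t 38.7 tcp [564.8 279.7 211.8] yaw 168.7 z [-0.  0. -1.] F [-0.3  0.5 -0.5] w 9.8 gf 29.999882387928665
rel tool mm [0.9 0.  0. ] dang -0.1
```

Emit:
carry_out([
  [0.4, 0.09, 0, 0, 0, 0, 0],
  [0.4, 0, 0, 0.5, 0, 0, 0],
  [0.4, 0, 0, 0.5, 0, 0, 0],
  [0.4, 0, 0, 0.3, 0, 0, 0],
  [0.4, 0, 0, 0.3, 0, 0, 0],
  [0.4, 0, 0, 0, 0, 0, 0],
])

```text
t: 39.2
tcp_pos: [563.3, 280.0, 195.3]
ee_rot: [0.098, 0.995, -0.0, 0.0]
contact_force: [1.5, -0.3, -1.9]
gripper_width: 0.115
gripper_force: 30.0
```

Emit:
carry_out([
  [0.4, 0, 0, 0.4, 0, 0, 0],
  [0.4, 0, 0, 0.4, 0, 0, 0],
  [0.4, 0, 0, 0.4, 0, 0, 0],
  [0.4, 0, 0, 0.4, 0, 0, 0],
  [0.4, 0, 0, 0.3, 0, 0, 0],
  [0.4, 0, 0, 0, 0, 0, 0],
])

```text
t: 39.7
tcp_pos: [563.4, 279.9, 176.2]
ee_rot: [0.098, 0.995, -0.0, 0.0]
contact_force: [1.6, 0.2, -1.1]
gripper_width: 0.112
gripper_force: 30.0
```

Emit:
carry_out([
  [0.4, 0, 0, 0.2, 0, 0, 0],
  [0.4, 0, 0, 0.15, 0, 0, 0],
  [0.4, 0, 0, 0.1, 0, 0, 0],
  [0.4, 0, 0, 0, 0, 0, 0],
])

```text
t: 40.03
tcp_pos: [563.4, 280.2, 172.5]
ee_rot: [0.098, 0.995, 0.0, 0.0]
contact_force: [2.3, 0.5, -1.4]
gripper_width: 0.112
gripper_force: 30.0
```

Emit:
carry_out([
  [0.4, 0, 0, 0.1, 0, 0, 0],
  [0.4, 0, 0, 0.1, 0, 0, 0],
  [0.4, 0, 0, 0.1, 0, 0, 0],
  [0.4, 0, 0, 0, 0, 0, 0],
])

```text
t: 40.37
tcp_pos: [563.5, 280.3, 171.7]
ee_rot: [0.098, 0.995, -0.0, 0.001]
contact_force: [-1.5, -2.6, 9.2]
gripper_width: 0.11
gripper_force: 30.0
```

Emit:
carry_out([
  [0.4, 0, 0, -0.05, 0, 0, 0.08],
  [0.4, 0, 0, 0, 0, 0, 0.08],
  [0.4, 0, 0, 0, 0, 0, 0.08],
  [0.4, 0, 0, 0, 0, 0, 0.08],
  [0.4, 0, 0, 0, 0, 0, 0.08],
  [0.4, 0, 0, 0, 0, 0, 0.08],
  [0.4, 0, 0, 0, 0, 0, 0.08],
  [0.4, 0, 0, 0, 0, 0, 0.08],
])

```text
t: 41.03
tcp_pos: [563.7, 279.7, 171.7]
ee_rot: [0.408, 0.913, -0.0, 0.001]
contact_force: [0.3, -2.7, 6.4]
gripper_width: 0.11
gripper_force: 30.0
```

Emit:
carry_out([
  [0.4, 0, 0, 0, 0, 0, 0.08],
  [0.4, 0, 0, 0, 0, 0, 0.08],
  [0.4, 0, 0, 0, 0, 0, 0.08],
  [0.4, 0, 0, 0, 0, 0, 0.08],
  [0.4, 0, 0, 0, 0, 0, 0.08],
  [0.4, 0, 0, 0, 0, 0, 0.08],
  [0.4, 0, 0, 0, 0, 0, 0.08],
  [0.4, 0, 0, 0, 0, 0, 0.08],
])

```text
t: 41.7
tcp_pos: [564.2, 280.0, 171.7]
ee_rot: [0.675, 0.738, 0.001, 0.001]
contact_force: [2.3, -2.1, 5.3]
gripper_width: 0.112
gripper_force: 30.0
```

```bash
python3 - <<'E'
from h import *
st(); print(get_state()['wrist_torque'])
E
```

```text
t 41.7 tcp [564.2 280.  171.7] yaw 95.1 z [ 0.003 -0.    -1.   ] F [ 2.3 -2.1  5.3] w 9.7 gf 29.998068111017346
[-0.45899171 -0.48626222  0.05895019]
```

Emit:
carry_out([
  [0.4, 0, 0, 0, 0, 0, 0.05],
  [0.4, 0, 0, 0, 0, 0, 0.05],
  [0.4, 0, 0, 0, 0, 0, 0.05],
  [0.4, 0, 0, 0, 0, 0, 0.05],
  [0.4, 0, 0, 0, 0, 0, 0],
])

```text
t: 42.12
tcp_pos: [564.5, 280.1, 171.7]
ee_rot: [0.744, 0.668, 0.001, 0.001]
contact_force: [2.2, -1.3, 6.2]
gripper_width: 0.115
gripper_force: 30.0
```

```bash
python3 - <<'E'
from h import *
st(); print(get_state()['wrist_torque'])
E
```

```text
t 42.12 tcp [564.5 280.1 171.7] yaw 83.8 z [ 0.003  0.    -1.   ] F [ 2.2 -1.3  6.2] w 10.0 gf 30.00188539735973
[-0.4839337  -0.55188969  0.01111535]
```

Emit:
carry_out([
  [0.4, 0, 0, 0, 0, 0, 0.05],
  [0.4, 0, 0, 0, 0, 0, 0.05],
  [0.4, 0, 0, 0, 0, 0, 0],
])

```text
t: 42.37
tcp_pos: [564.5, 280.0, 171.7]
ee_rot: [0.776, 0.63, 0.001, 0.001]
contact_force: [3.4, -3.2, 6.0]
gripper_width: 0.116
gripper_force: 30.0
```

```bash
python3 - <<'E'
from h import *
st(); print(get_state()['wrist_torque'])
E
```

```text
t 42.37 tcp [564.5 280.  171.7] yaw 78.2 z [ 0.004 -0.    -1.   ] F [ 3.4 -3.2  6. ] w 10.1 gf 30.005193105898798
[-0.51622907 -0.59631689  0.42606823]
```

Emit:
carry_out([
  [0.4, 0, 0, 0, 0, 0, 0.05],
  [0.4, 0, 0, 0, 0, 0, 0.05],
  [0.4, 0, 0, 0, 0, 0, 0],
])

```text
t: 42.62
tcp_pos: [564.5, 280.2, 171.7]
ee_rot: [0.807, 0.591, 0.002, 0.001]
contact_force: [3.3, -1.2, 5.7]
gripper_width: 0.124
gripper_force: 30.9
```

```bash
python3 - <<'E'
from h import *
st(); print(get_state()['wrist_torque'])
E
```

```text
t 42.62 tcp [564.5 280.2 171.7] yaw 72.5 z [ 0.004  0.    -1.   ] F [ 3.3 -1.2  5.7] w 10.8 gf 30.89673922440852
[-0.50871973 -0.677363    0.62970153]
```

The wrist torque rose from 0.06 to 0.63 N·m, so the stop is reached. I'll turn back through the slot's play and pull out.

Emit:
carry_out([
  [0.4, 0, 0, 0, 0, 0, -0.08],
  [0.4, 0, 0, 0, 0, 0, -0.08],
  [0.4, 0, 0, 0, 0, 0, -0.08],
  [0.4, 0, 0, 0, 0, 0, -0.03],
  [0.4, 0, 0, 0, 0, 0, 0],
  [0.4, 0, 0, 0, 0, 0, 0],
])

```text
t: 43.12
tcp_pos: [564.1, 280.4, 171.7]
ee_rot: [0.719, 0.695, 0.001, 0.001]
contact_force: [2.0, -1.3, 5.5]
gripper_width: 0.113
gripper_force: 30.0
```

```bash
python3 - <<'E'
from h import *
st(); print(get_state()['wrist_torque'])
E
```

```text
t 43.12 tcp [564.1 280.4 171.7] yaw 88.0 z [ 0.003  0.001 -1.   ] F [ 2.  -1.3  5.5] w 9.8 gf 29.99937362037599
[-0.30870012 -0.37788483  0.03838094]
```

Emit:
carry_out([
  [0.4, 0, 0, -0.3, 0, 0, 0],
  [0.4, 0, 0, -0.4, 0, 0, 0],
  [0.4, 0, 0, -0.6, 0, 0, 0],
  [0.4, 0, 0, -1, 0, 0, 0],
  [0.4, 0, 0, -1, 0, 0, 0],
  [0.4, 0, 0, -1, 0, 0, 0],
  [0.4, 0, 0, -1.2, 0, 0, 0],
  [0.4, -2, 0, 0, 0, 0, 0],
  [0.4, -2, 0, 0, 0, 0, 0],
  [0.4, -1.9, 0, 0, 0, 0, 0],
  [0.4, 0, 0, 0, 0, 0, 0],
  [0.4, 0, 0, 0, 0, 0, 0],
  [0.4, 0, 0, 0, 0, 0, 0],
  [0.4, 0, 0, 0, 0, 0, 0],
])

```text
t: 44.28
tcp_pos: [560.5, 223.0, 225.4]
ee_rot: [0.719, 0.695, 0.0, -0.0]
contact_force: [-0.1, 0.8, 0.2]
gripper_width: 0.114
gripper_force: 30.0
```

```bash
python3 - <<'E'
from h import *
st(); o=lockfit('lk3'); analyse(o); front()
b=cv2.imread('pics/lk3r.png'); cv2.imwrite('pics/lk3v.png',np.hstack([cv2.resize(o[...,::-1],(384,384)),b[:,100:484]]))
E
```

```text
t 44.28 tcp [560.5 223.  225.4] yaw 88.1 z [-0.     0.001 -1.   ] F [-0.1  0.8  0.2] w 9.9 gf 29.999277773313224
barrel c 564.3 279.7 r 21.9 z 142.4 mean [564.3 280.5 142.3]
brass rect c [564.1 279.8] sz [26.7 29.8] ang 90.0 mean [564.2 279.9]
slot dark rect c [564.  281.8] sz [ 7.8 16.9] ang 90.9 mean [564.  281.9]
slot nonbrass rect c [564.  281.8] sz [ 7.9 17.1] ang 90.6 mean [564.  281.9]
scene front top y [215.6 222.  227.7] 323
side front top y [212.3 214.7 219.1] 50
```

View pics/lk3v.png

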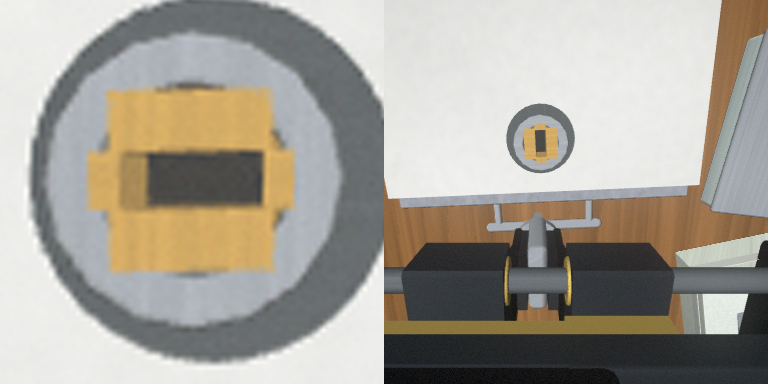

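The lock view shows the slot at exactly 90°, so the lock is at its stop. The chest front shows the drawer still shut, and the key hangs straight between the fingers at about (538,260).

Emit:
carry_out([
  [0.4, -3.51, 0.18, 0, 0, 0, 0],
  [0.4, -3.51, 0.18, 0, 0, 0, 0],
  [0.4, -3.51, 0.18, 0, 0, 0, 0],
  [0.4, -3.51, 0.18, 0, 0, 0, 0],
  [0.4, -3.51, 0.18, 0, 0, 0, 0],
  [0.4, -3.51, 0.18, 0, 0, 0, 0],
  [0.4, -3.51, 0.18, 0, 0, 0, 0],
  [0.4, -3.51, 0.18, 0, 0, 0, 0],
  [0.4, -3.51, 0.18, 0, 0, 0, 0],
  [0.4, -3.51, 0.18, 0, 0, 0, 0],
  [0.4, 0, 0, 0, 0, 0, 0.11],
  [0.4, 0, 0, 0, 0, 0, 0.11],
  [0.4, 0, 0, 0, 0, 0, 0.11],
  [0.4, 0, 0, 0, 0, 0, 0.11],
  [0.4, 0, 0, 0, 0, 0, 0.11],
  [0.4, 0, 0, 0, 0, 0, 0.11],
  [0.4, 0, 0, 0, 0, 0, 0.11],
  [0.4, 0, 0, 0, 0, 0, 0.11],
  [0.4, 0, 0, 0, 0, 0, 0.11],
  [0.4, 0, 0, 0, 0, 0, 0.11],
])

```text
t: 46.1
tcp_pos: [566.6, -129.4, 225.0]
ee_rot: [0.977, 0.214, -0.0, -0.0]
contact_force: [0.8, -0.5, -0.1]
gripper_width: 0.11
gripper_force: 30.0
```

Emit:
carry_out([
  [0.4, 0, 0, 2, 0, 0, 0.11],
  [0.4, 0, 0, 2, 0, 0, 0.11],
  [0.4, 0, 0, 2, 0, 0, 0.054],
  [0.4, 0, 0, 2, 0, 0, 0],
  [0.4, 0, 0, 1.5, 0, 0, 0],
  [0.4, 0, 0, 0, 0, 0, 0],
  [0.4, 0, 0, 0, 0, 0, 0],
  [0.4, 0, 0, 0, 0, 0, 0],
])

```text
t: 46.77
tcp_pos: [567.3, -129.9, 131.2]
ee_rot: [0.997, 0.081, 0.001, 0.0]
contact_force: [0.6, -0.5, -0.4]
gripper_width: 0.115
gripper_force: 30.0
```

```bash
python3 - <<'E'
from h import *
st(); rel(567.0,-128.8,9.4); s=get_state(); x,y,z=s['tcp_pos']
# key-in-hand check: shoulder/blade (below fingertips) and bow top
for n in ('scene','side','wrist'):
    W=cloud(camera(n)).reshape(-1,3); d=np.hypot(W[:,0]-x,W[:,1]-y)
    B=W[(d<25)&(W[:,2]>z-57)&(W[:,2]<z-32)]; T=W[(d<28)&(W[:,2]>z+17)&(W[:,2]<z+24)]
    print(n,len(B),np.round(np.median(B,0),1) if len(B) else '',np.round(np.percentile(B[:,:2],[3,97],axis=0),1).tolist() if len(B) else '','lowest', round(np.percentile(W[(d<12)&(W[:,2]>47),2],1),1) if (d<12).any() else '')
    if len(T)>10: b=cv2.minAreaRect(T[:,:2].astype(np.float32)); print('  bow',len(T),np.round(b[0],1),np.round(b[1],1),b[2])
E
```

```text
t 46.77 tcp [ 567.3 -129.9  131.2] yaw 9.2 z [ 0.002 -0.    -1.   ] F [ 0.6 -0.5 -0.4] w 10.0 gf 29.999409369193017
rel tool mm [-0.1 -1.1 -0. ] dang 0.2
scene 19 [ 574.  -126.    84.5] [[563.3, -128.8], [578.7, -122.9]] lowest 75.1
  bow 31 [ 576.4 -123.7] [20.9 30. ] 2.7761502265930176
side 44 [ 568.9 -127.8   86.1] [[560.5, -131.5], [577.3, -124.8]] lowest 74.1
wrist 33 [ 575.9 -128.1   82.8] [[575.3, -130.3], [576.4, -125.3]] lowest 81.9
  bow 948 [ 568.  -125.9] [25.2 34.9] 80.56087493896484
```

Emit:
carry_out([
  [0.4, 0, -0.1, 1, 0, 0, 0],
  [0.4, 0, 0, 1, 0, 0, 0],
  [0.4, 0, 0, 0.5, 0, 0, 0],
  [0.4, 0, 0, 0, 0, 0, 0],
  [0.4, 0, 0, 0, 0, 0, 0],
])

```text
t: 47.33
tcp_pos: [565.7, -129.0, 104.2]
ee_rot: [0.997, 0.08, -0.001, -0.0]
contact_force: [-0.1, 0.0, -0.3]
gripper_width: 0.113
gripper_force: 30.0
```

```bash
python3 - <<'E'
from h import *
st(); rel(567.0,-128.8,9.4)
E
```

```text
t 47.33 tcp [ 565.7 -129.   104.2] yaw 9.2 z [-0.002  0.    -1.   ] F [-0.1  0.  -0.3] w 9.8 gf 29.999239118769765
rel tool mm [ 1.4 -0.  -0. ] dang 0.2
```

Emit:
carry_out([
  [0.4, 0, 0, 0, 0, 0, 0],
  [0.4, 0, 0, 0, 0, 0, 0],
  [0.4, 0, 0, 0, 0, 0, 0],
  [0.4, 0, 0, 0, 0, 0, 0],
])

```text
t: 47.67
tcp_pos: [566.5, -129.2, 105.4]
ee_rot: [0.997, 0.08, 0.0, 0.0]
contact_force: [0.8, -0.7, -0.8]
gripper_width: 0.112
gripper_force: 30.0
```

Emit:
carry_out([
  [0.4, 0.05, -0.03, 0.4, 0, 0, 0],
  [0.4, 0, 0, 0.4, 0, 0, 0],
  [0.4, 0, 0, 0.4, 0, 0, 0],
  [0.4, 0, 0, 0.3, 0, 0, 0],
  [0.4, 0, 0, 0, 0, 0, 0],
  [0.4, 0, 0, 0, 0, 0, 0],
])

```text
t: 48.17
tcp_pos: [566.4, -128.7, 89.6]
ee_rot: [0.997, 0.08, -0.0, -0.0]
contact_force: [-0.3, 0.0, -0.0]
gripper_width: 0.115
gripper_force: 30.0
```

Tip about 10 mm in with no contact force; continuing down.

Emit:
carry_out([
  [0.4, 0, 0, 0.4, 0, 0, 0],
  [0.4, 0, 0, 0.4, 0, 0, 0],
  [0.4, 0, 0, 0.4, 0, 0, 0],
  [0.4, 0, 0, 0.3, 0, 0, 0],
  [0.4, 0, 0, 0.2, 0, 0, 0],
  [0.4, 0, 0, 0.1, 0, 0, 0],
  [0.4, 0, 0, 0, 0, 0, 0],
])

```text
t: 48.75
tcp_pos: [566.5, -128.7, 71.8]
ee_rot: [0.997, 0.08, -0.0, -0.0]
contact_force: [0.4, 0.3, -0.4]
gripper_width: 0.111
gripper_force: 30.0
```

Emit:
carry_out([
  [0.4, 0, 0, 0.15, 0, 0, 0],
  [0.4, 0, 0, 0.15, 0, 0, 0],
  [0.4, 0, 0, 0.1, 0, 0, 0],
  [0.4, 0, 0, 0, 0, 0, 0],
])

```text
t: 49.08
tcp_pos: [567.0, -128.7, 69.6]
ee_rot: [0.997, 0.08, 0.0, 0.0]
contact_force: [-3.2, 1.0, 7.5]
gripper_width: 0.111
gripper_force: 30.0
```

Emit:
carry_out([
  [3, 0, 0, -0.1, 0, 0, 0],
  [3, 0, 0, 0, 0, 0, 0],
  [3, 0, 0, 0, 0, 0, 0],
  [3, 0, 0, 0, 0, 0, 0],
  [3, 0, 0, 0, 0, 0, 0],
  [3, 0, 0, -1, 0, 0, 0],
  [3, 0, 0, -2, 0, 0, 0],
  [3, 0, 0, -3, 0, 0, 0],
  [3, 0, 0, -3, 0, 0, 0],
  [3, 0, 0, -3, 0, 0, 0],
  [3, 0, 0, -2.5, 0, 0, 0],
  [3, -2.9, 0, 0, 0, 0, 0],
  [3, -2.9, 0, 0, 0, 0, 0],
  [3, 0, 0, 0, 0, 0, 0],
  [3, 0, 0, 0, 0, 0, 0],
  [3, 0, 0, 0, 0, 0, 0],
  [3, 0, 0, 0, 0, 0, 0],
])

```text
t: 50.5
tcp_pos: [510.3, -137.6, 214.4]
ee_rot: [0.997, 0.081, 0.0, -0.0]
contact_force: [-0.1, -0.1, 0.5]
gripper_width: 0.343
gripper_force: 0.0
```

```bash
python3 - <<'E'
from h import *
st(); k=keyang(); front(); c=camera('scene'); save(c,'end'); w=camera('wrist'); cv2.imwrite('pics/endv.png',cv2.cvtColor(np.hstack([c['frame'][60:330,60:450],w['frame'][:270,100:490]]),cv2.COLOR_RGB2BGR))
print('jar');boxes(58,72,300,reg=(400,500,-420,-300)); print('tape');boxes(28,42,500,reg=(670,800,-270,-130))
E
```

```text
t 50.5 tcp [ 510.3 -137.6  214.4] yaw 9.3 z [ 0.001  0.    -1.   ] F [-0.1 -0.1  0.5] w 29.8 gf 0.0
c,ang,z,len,wid [ 566.46 -127.87    9.13   91.08   34.54    9.43]
scene front top y [215.  221.6 227.6] 339
side front top y [212.7 214.7 217.7] 51
jar
(array([ 446.5, -355.6]), array([37.5, 50.9]), np.float32(90.8), np.float64(65.5))
tape
(array([ 737.3, -199. ]), array([88.9, 89.3]), np.float32(94.2), np.float64(35.1))
```

View pics/endv.png

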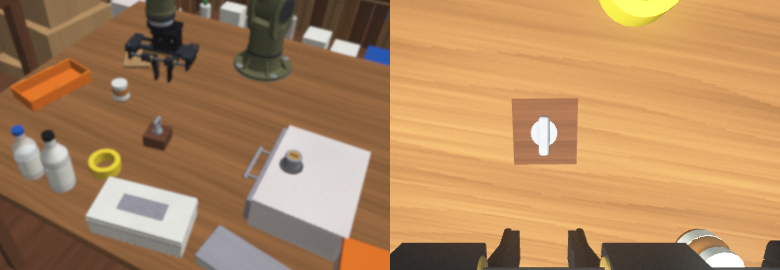

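The key is home in its block (wrist 543,135, top at z 91 as at the start) and the drawer is shut. The table is clear of cartons, and the jar and tape have not moved.

```bash
python3 -c "
from workcell import close_job; print(close_job())"
```

```text
the job is handed in; nothing more can be done
None
```

The job is done and handed in: all three cartons are in the shut drawer, the lock is turned to its stop, the key is back fully home in its block, and the jar and tape are where they were.

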